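# Put the hand stamps away and latch the stamp drawer

### The job

Put away the hand stamps left out on the meeting table: pull the drawer of the small desktop cabinet open, and stand every stamp upright on the drawer floor in front of the ink pad of its own colour, in the same compartment. Then push the drawer fully home without slamming it and swing the hasp shut, flat over its staple. Leave the ink pads in their compartments, and do not disturb the mug, the book or the stapler.

Things in the scene. Friction and masses are not known exactly. Their poses are not given: they have to be found in the camera images.
- stamp_red: office hand stamp with a red knob; three or four stamps are out (None from the start: not there). Wood foot 46 x 40 mm, 17 mm high, then a thin neck and a round upright knob, 30 mm in diameter, 32 to 62 mm above the underside: grip it there. 0.10 to 0.16 kg, mostly in the foot. Origin: centre of the underside, z up along the knob. Stands on the table at the start.
- pad_red: closed ink pad tin with a red lid, 60 mm (its x) x 62 mm (its y) x 16 mm high, in one of the drawer's four compartments (which one varies); it stays there. Origin: centre of the underside; x and y parallel to the drawer's within a few degrees
- stamp_blue: office hand stamp with a blue knob; three or four stamps are out (None from the start: not there). Wood foot 46 x 40 mm, 17 mm high, then a thin neck and a round upright knob, 30 mm in diameter, 32 to 62 mm above the underside: grip it there. 0.10 to 0.16 kg, mostly in the foot. Origin: centre of the underside, z up along the knob. Stands on the table at the start.
- pad_blue: closed ink pad tin with a blue lid, 60 mm (its x) x 62 mm (its y) x 16 mm high, in one of the drawer's four compartments (which one varies); it stays there. Origin: centre of the underside; x and y parallel to the drawer's within a few degrees
- stamp_green: office hand stamp with a green knob; three or four stamps are out (None from the start: not there). Wood foot 46 x 40 mm, 17 mm high, then a thin neck and a round upright knob, 30 mm in diameter, 32 to 62 mm above the underside: grip it there. 0.10 to 0.16 kg, mostly in the foot. Origin: centre of the underside, z up along the knob. Stands on the table at the start.
- pad_green: closed ink pad tin with a green lid, 60 mm (its x) x 62 mm (its y) x 16 mm high, in one of the drawer's four compartments (which one varies); it stays there. Origin: centre of the underside; x and y parallel to the drawer's within a few degrees
- stamp_black: office hand stamp with a black knob; three or four stamps are out (None from the start: not there). Wood foot 46 x 40 mm, 17 mm high, then a thin neck and a round upright knob, 30 mm in diameter, 32 to 62 mm above the underside: grip it there. 0.10 to 0.16 kg, mostly in the foot. Origin: centre of the underside, z up along the knob. Stands on the table at the start.
- pad_black: closed ink pad tin with a black lid, 60 mm (its x) x 62 mm (its y) x 16 mm high, in one of the drawer's four compartments (which one varies); it stays there. Origin: centre of the underside; x and y parallel to the drawer's within a few degrees
- cab: grey steel desktop cabinet with one drawer, 330 mm wide (y), 270 mm deep (x), 120 mm high, fixed to the table, turned by a few degrees. Origin: centre of its underside; x points away from the front, into the cabinet, y to the left along the front. Shut, the drawer front is flush with the cabinet's front, 135 mm before the origin
- drawer (a joint): how far the drawer is pulled out: 0 closed, 0.18 m at its stop; it slides straight out of the front (minus x of tray) against about 2 N of friction plus 6 N per m/s, and stays where it is left
- drawer_handle (a point): middle of the drawer's round steel bar handle: horizontal, 90 mm long along y, 11 mm thick, its centre line 35 mm in front of the drawer front and 95 mm above the table; can be pinched from above. Axes as the cabinet's
- tray (a point): point on the drawer floor (20 mm above the table) on its centre line, 38 mm behind the inner and 50 mm behind the outer face of the drawer front; moves with the drawer, axes as the cabinet's. It is the middle of the row where the stamps go: before each pad about 78 mm are free for one stamp at any yaw. Pads lie at about x = +73 mm here and can slide a few mm
- bay (a point): the same point as tray. Four compartments run from front to back, their centre lines at y = -110, -37, +37 and +110 mm of this point; each is 69 mm wide and goes from x = -38 to +111 mm. Walls between them are 35 mm high above the floor, the drawer's side walls 40 mm, the drawer front 86 mm
- hasp (a joint): angle of the hasp's swinging steel strap: 0 closed (flat along the drawer front, over the staple), grows as it swings out, 1.57 sticks straight out towards the robot side, 2.4 is the stop. Its hinge is upright and stiff (0.05 N m), it stays where it is left
- hasp_hinge (a point): on the hasp's upright hinge axis at the front right corner of the cabinet (the -y side), 85 mm above the table, at the middle of the strap's height; closed, the strap points from here along +y of tray. The strap is 90 mm long, 38 mm high (66 to 104 mm above the table), 3 mm thick, and shut it lies 4.5 mm before the drawer front
- hasp_end (a point): point on the strap 74 mm from the hinge axis, in the middle of its solid end piece (54 to 90 mm from the axis): the place to push it shut. Same height as the hinge
- hasp_slot (a point): middle of the strap's slot (12 mm wide, 24 mm high), 48 mm from the hinge axis
- staple (a point): the small steel staple on the drawer front, 6 mm out from the front, 85 mm above the table; it stands 20 mm out of the front, 5 mm wide, 19 mm high. With drawer and hasp shut it sits in the middle of the strap's slot
- mug: white mug, 80 mm in diameter, 92 mm high, bystander. Origin: centre of the underside
- volume: red bound volume lying flat, 120 x 180 x 30 mm, bystander. Origin: centre of the underside
- stapler: stapler 140 x 36 x 49 mm lying on top of the cabinet, bystander. Origin: centre of the underside

How it is judged:
On the way, in this order (a step that is already met when the one before it is completed fails the run):
1. the drawer is pulled open (more than 120 mm) (value of joint drawer above 0.12 m), for 0.2 s.
2. every stamp stands in the compartment of its own ink pad, in front of it, and the drawer is pushed home (within 6 mm) with the hasp still open (y of stamp_red in the frame of pad_red between -0.036 and 0.036 m and x of stamp_red in the frame of pad_red between -0.13 and -0.04 m and z of stamp_red in the frame of tray between -0.01 and 0.01 m and x of each of stamp_red, stamp_blue, stamp_green, stamp_black in the frame of tray above -0.04 m and angle between each of stamp_red, stamp_blue, stamp_green, stamp_black's own z axis and vertical below 0.2 rad and y of stamp_blue in the frame of pad_blue between -0.036 and 0.036 m and x of stamp_blue in the frame of pad_blue between -0.13 and -0.04 m and z of stamp_blue in the frame of tray between -0.01 and 0.01 m and y of stamp_green in the frame of pad_green between -0.036 and 0.036 m and x of stamp_green in the frame of pad_green between -0.13 and -0.04 m and z of stamp_green in the frame of tray between -0.01 and 0.01 m and y of stamp_black in the frame of pad_black between -0.036 and 0.036 m and x of stamp_black in the frame of pad_black between -0.13 and -0.04 m and z of stamp_black in the frame of tray between -0.01 and 0.01 m and value of joint drawer below 0.006 m and value of joint hasp above 0.3 rad), for 0.2 s.
3. the hasp is swung shut over the staple (value of joint hasp below 0.09 rad and distance between hasp_slot and staple below 0.009 m), for 0.2 s.
At the end, for the whole second after the job is handed in: Every stamp that was out stands upright (0.2 rad) and still on the drawer floor, 40 to 130 mm in front of its own colour's ink pad and within 36 mm sideways; all pads are in their compartments; the drawer is home within 6 mm, the hasp shut within 0.09 rad, its slot within 9 mm of the staple (all of step 3 and y of stamp_red in the frame of pad_red between -0.036 and 0.036 m and x of stamp_red in the frame of pad_red between -0.13 and -0.04 m and z of stamp_red in the frame of tray between -0.01 and 0.01 m and x of each of stamp_red, stamp_blue, stamp_green, stamp_black in the frame of tray above -0.04 m and angle between each of stamp_red, stamp_blue, stamp_green, stamp_black's own z axis and vertical below 0.2 rad and y of stamp_blue in the frame of pad_blue between -0.036 and 0.036 m and x of stamp_blue in the frame of pad_blue between -0.13 and -0.04 m and z of stamp_blue in the frame of tray between -0.01 and 0.01 m and y of stamp_green in the frame of pad_green between -0.036 and 0.036 m and x of stamp_green in the frame of pad_green between -0.13 and -0.04 m and z of stamp_green in the frame of tray between -0.01 and 0.01 m and y of stamp_black in the frame of pad_black between -0.036 and 0.036 m and x of stamp_black in the frame of pad_black between -0.13 and -0.04 m and z of stamp_black in the frame of tray between -0.01 and 0.01 m and z of pad_red in the frame of tray between -0.01 and 0.01 m and x of pad_red in the frame of tray between 0.02 and 0.11 m and z of pad_blue in the frame of tray between -0.01 and 0.01 m and x of pad_blue in the frame of tray between 0.02 and 0.11 m and z of pad_green in the frame of tray between -0.01 and 0.01 m and x of pad_green in the frame of tray between 0.02 and 0.11 m and z of pad_black in the frame of tray between -0.01 and 0.01 m and x of pad_black in the frame of tray between 0.02 and 0.11 m and linear speed of each of stamp_red, stamp_blue, stamp_green, stamp_black below 0.02 m/s and value of joint drawer below 0.006 m); the robot touches nothing.
It fails at once if the mug is moved by more than 30 mm (distance of mug from where it was at the start of the episode above 0.03 m).
It fails at once if the book is moved by more than 30 mm (distance of volume from where it was at the start of the episode above 0.03 m).
It fails at once if the stapler is moved by more than 30 mm (distance of stapler from where it was at the start of the episode above 0.03 m).
It fails at once if the drawer is slammed (shut at more than 0.5 m/s) (velocity of joint drawer below -0.5 m/s).
Of stamp_red, stamp_blue, stamp_green, stamp_black only 3 to 4 are there at a start; the rules pass over those that are not, and their reading is None.
At some moment in a run one of stamp_red, stamp_blue, stamp_green, stamp_black may be knocked a few centimetres aside while the robot is not near it.
It also fails if it takes over 200 s, if anything falls off the work surface, if the arm or the gripper's body presses on something with over 40 N, if the wrist force passes 120 N, or if a joint passes its speed limit or range.

### The arm

A 6-joint arm with a two-finger parallel gripper is mounted at the origin on the work surface. World frame = base frame: x ahead of the robot, y to its left, z up, the work surface at z = 0. Lengths are in m, angles in rad, forces in N, time in s.
With the tool pointing down it reaches from about 0.25 to 0.85 m from the base axis. Payload 12.5 kg.
Tool frame: the origin (TCP) lies midway between the tips of the shut fingers; the grasp point (between the pads) lies 19 mm behind it; z points along the fingers, y is the direction in which the jaws open and shut (so a half turn about z gives the same grasp; the last joint's range is limited). The gripper opens to 93 mm and grips with 3 to 60 N. Pads are 15 mm wide; open, the fingers measure 128 mm over their backs; the gripper's body (75 mm by 188 mm) begins 65 mm behind the grasp point.
Start: joints at [-1.412, 0.351, 1.652, -0, 1.139, -0.085], TCP at [0.133, -0.534, 0.219] pointing down, gripper open.
Joint ranges: [-2.75, 2.75], [-0.79, 2.1], [0.01, 2.65], [-1.57, 4.71], [0.07, 3.14], [-2.87, 2.87]. Speed limits (rad/s): [2.22, 2.22, 2.79, 3.14, 3.14, 3.14].

### API

Orientations are given as a rotation vector (axis times angle).
In Python, from station import ctrl gives the robot as it stands.
- The arm moves only by the tool servo_tool, never from a script. Its argument "plan" is text: rows parted by semicolons, each of 7 numbers parted by spaces: the turn, a rotation vector about the tool's x, y, z in units of 5 degrees (1.0 is 5 degrees), then the shift along the tool's x, y, z in units of 40 mm (1.0 is 40 mm), then the opening in per cent of the stroke, from 0 (shut) to 100 (fully open). A call has 1 to 8 rows; each row shifts and turns the pose as measured when the row begins, along the tool's axes as they then stand; what a row does not reach is not made up. A row lasts 1/12 s, in which the tool goes at most 41.7 mm and 7.16 degrees, less where a joint would pass 70% of its speed; a pose out of reach is approached as far as the arm can. A call is refused whole if a number of a shift passes 1 or a number of a turn 1, either way. A call with a gripper value outside its range is refused whole. The fingers move at their own pace and stop on an object; "squeeze" is the grip in N (left out, the last holds). Time passes only in rows, so rows that do not move let the fingers close. It gives the time, the measured TCP pose, the force and the opening at its end, in the units of the state.
- ctrl.read_state(): the state, without advancing time (a new reading comes with each control period).
- ctrl.snapshot(name): name is "scene" or "top"; returns the picture (384x512x3 uint8, red, green, blue); there is no depth.
- ctrl.get_calibration(name): a dict with "vertical_fov" (degrees; the focal length in pixels is half the picture's height over the tangent of half this angle, whatever the lens; pixels are square), "cx", "cy" (the principal point, pixels), "extrinsics" (4x4, takes a point from camera to world coordinates). Camera axes: x right, y down, z forward; pixel columns grow to the right and rows downward; lengths in m; the calibration is good to about 2 mm. A picture is of the moment at which its call begins. get_calibration takes no time and is no camera call.
- ctrl.hand_in(): hands the job in, once; it reports no verdict.
The state is a dict: "t": time; "q": joint angles; "qd": joint speeds; "joint_efforts": joint torques, N m; "position": TCP position; "tool_rot": TCP orientation; "force": force on the tool from outside, world axes, zero at the start; "torque": the same for the moment, N m; "opening": finger opening in m.
Only numpy, scipy, OpenCV 4.12 (cv2) and the standard library are available. Lean on these libraries where they do the work, as an engineer would, in place of code of your own. Each camera call takes 0.05 s, during which the arm holds its last target.

## Working session

There is one attempt and no reset: what is moved stays moved. The work goes in short steps, Python scripts to look and compute and a tool call to move; the robot and the scene stay as the last step left them, time stands still between calls to the robot, and variables do not carry over. Pictures are saved under pics/ and viewed, and the job is handed in when it is done.

Besides the shell and the picture viewer there is one more tool, called after "Request:" as a command line: name --argument value ..., lists and objects as JSON in quotes. servo_tool: Moves the arm, as the interface text tells. Its arguments: {"type":"object","properties":{"plan":{"type":"string"},"squeeze":{"type":"number"}},"required":["plan"]}

```bash
ls; mkdir -p pics; python3 - <<'E'
from station import ctrl
import cv2
print(ctrl.read_state())
for n in("scene","top"):
    im=ctrl.snapshot(n); cv2.imwrite(f"pics/{n}0.png",im[:,:,::-1]); c=ctrl.get_calibration(n); print(n,c)
E
```

```text
pics
{'t': 0.0, 'q': array([-1.41161554e+00,  3.51249991e-01,  1.65239914e+00, -3.90711006e-05,
        1.13909733e+00, -8.46208530e-02]), 'qd': array([-0.00245816, -0.00080528, -0.00037303,  0.00145176,  0.00100545,
        0.0008672 ]), 'joint_efforts': array([ 9.56862459e-04, -4.97310948e+01, -2.85259205e+01,  6.99703326e-02,
        2.57529365e-02, -8.45764248e-05]), 'position': array([ 0.13271748, -0.53340334,  0.21810338]), 'tool_rot': array([-3.11713355e+00, -3.81900430e-01,  1.23193456e-04]), 'force': array([ 0.01827989, -0.40830993,  0.50088255]), 'torque': array([-0.01907942,  0.02030333,  0.01186079]), 'opening': 0.0930116019102755}
scene {'vertical_fov': 56.21975093815547, 'cx': 249.75975741711002, 'cy': 197.94761373563628, 'extrinsics': array([[-0.7561353 ,  0.54052544, -0.36890603,  0.93082186],
       [ 0.6543596 ,  0.63184535, -0.41543346,  0.38552351],
       [ 0.00853921, -0.55552111, -0.83145859,  0.83487503],
       [ 0.        ,  0.        ,  0.        ,  1.        ]])}
top {'vertical_fov': 53.89048245229777, 'cx': 253.01549088627993, 'cy': 194.8767037657587, 'extrinsics': array([[ 2.36800002e-03, -9.90933437e-01,  1.34332858e-01,
         4.92370744e-01],
       [-9.99949227e-01, -1.03066624e-03,  1.00240415e-02,
        -2.75106496e-02],
       [-9.79470557e-03, -1.34349775e-01, -9.90885564e-01,
         1.07132196e+00],
       [ 0.00000000e+00,  0.00000000e+00,  0.00000000e+00,
         1.00000000e+00]])}
```

View pics/scene0.png

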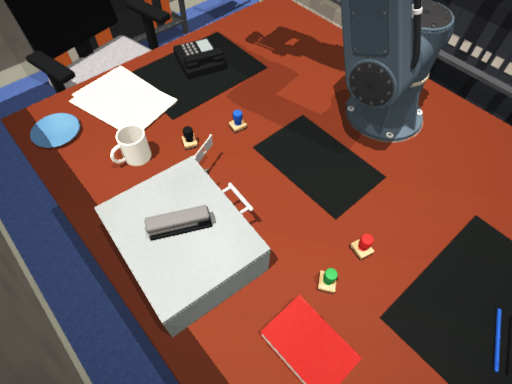

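View pics/top0.png

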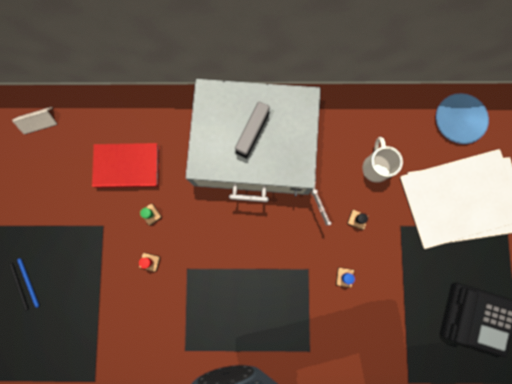

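The scene has four stamps: black (358,219), blue (346,278), green (150,214) and red (149,262) in the top view. The cabinet is at the top centre with its handle at (249,197), and the hasp is ajar from (315,190) to (329,223).

```bash
cat > h.py <<'E'
from station import ctrl
import numpy as np, cv2
from scipy.spatial.transform import Rotation as R
def cal(n):
    c=ctrl.get_calibration(n); f=192/np.tan(np.radians(c["vertical_fov"]/2)); return f,c["cx"],c["cy"],np.array(c["extrinsics"])
def px2w(n,u,v,z):
    f,cx,cy,E=cal(n); d=E[:3,:3]@np.array([(u-cx)/f,(v-cy)/f,1]); o=E[:3,3]; return o+d*(z-o[2])/d[2]
def w2px(n,p):
    f,cx,cy,E=cal(n); q=E[:3,:3].T@(np.array(p)-E[:3,3]); return np.array([cx+f*q[0]/q[2],cy+f*q[1]/q[2]])
def crop(im,x0,y0,x1,y1,name,s=4):
    c=cv2.resize(im[y0:y1,x0:x1],None,fx=s,fy=s,interpolation=cv2.INTER_CUBIC); cv2.imwrite("pics/"+name,c[:,:,::-1])
def tri(a,b):  # a pixel in scene, b pixel in top
    A=[];B=[]
    for n,p in(("scene",a),("top",b)):
        f,cx,cy,E=cal(n); d=E[:3,:3]@np.array([(p[0]-cx)/f,(p[1]-cy)/f,1]); d/=np.linalg.norm(d); P=np.eye(3)-np.outer(d,d); A.append(P);B.append(P@E[:3,3])
    x=np.linalg.solve(A[0]+A[1],B[0]+B[1]); return x
def knobs(im):
    hsv=cv2.cvtColor(im,cv2.COLOR_RGB2HSV); out={}
    H,S,V=cv2.split(hsv)
    for k,m in dict(green=(H>45)&(H<80)&(S>150)&(V>60),blue=(H>100)&(H<125)&(S>150)&(V>100),red=((H<5)|(H>175))&(S>220)&(V>190),black=(V<40)).items():
        n,l,st,c=cv2.connectedComponentsWithStats(m.astype(np.uint8)); out[k]=[(*np.round(c[i],1),int(st[i,4])) for i in range(1,n) if 25<st[i,4]<600]
    return out
E
python3 - <<'E'
from h import *
s=cv2.imread("pics/scene0.png")[:,:,::-1];t=cv2.imread("pics/top0.png")[:,:,::-1]
print(knobs(s));print(knobs(t))
crop(t,180,70,340,230,"t1.png",5);crop(s,90,120,290,270,"s1.png",4)
E
```

```text
{'green': [(np.float64(329.4), np.float64(276.5), 102)], 'blue': [(np.float64(237.3), np.float64(116.7), 105), (np.float64(497.4), np.float64(339.9), 322)], 'red': [], 'black': [(np.float64(415.8), np.float64(3.7), 30), (np.float64(414.6), np.float64(42.4), 170), (np.float64(369.5), np.float64(85.9), 32), (np.float64(365.3), np.float64(100.2), 32), (np.float64(188.6), np.float64(135.4), 72), (np.float64(191.0), np.float64(228.1), 149), (np.float64(169.3), np.float64(232.1), 54)]}
{'green': [], 'blue': [(np.float64(27.6), np.float64(282.7), 230), (np.float64(347.8), np.float64(278.2), 78)], 'red': [], 'black': [(np.float64(226.0), np.float64(374.4), 471)]}
```

View pics/t1.png

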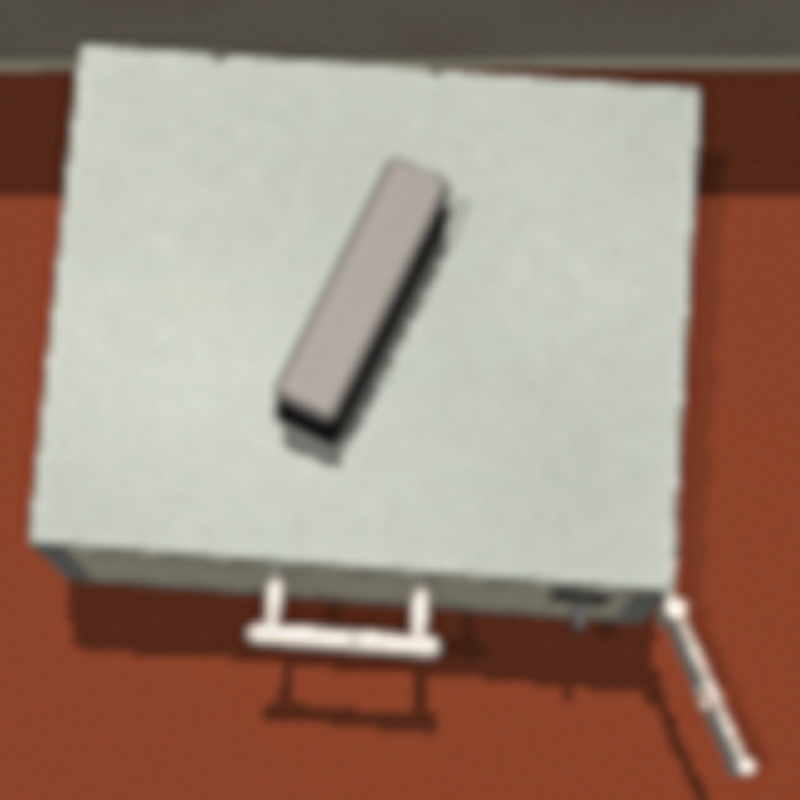

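View pics/s1.png

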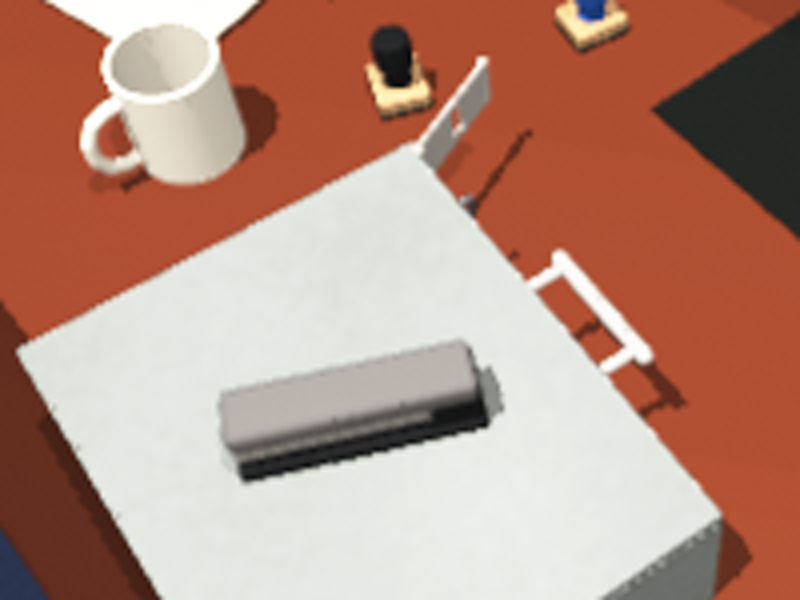

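```bash
python3 - <<'E'
from h import *
cv=lambda x,y:(180+(x+.5)/5-.5,70+(y+.5)/5-.5)
FL,FR,BL,BR=[px2w("top",*cv(*p),.12) for p in((32,545),(668,590),(80,45),(700,88))]
print(FL,FR,BL,BR)
print("w",np.linalg.norm(FL-FR),np.linalg.norm(BL-BR),"d",np.linalg.norm(FL-BL),np.linalg.norm(FR-BR))
c=(FL+FR+BL+BR)/4; ys=np.arctan2(*( (FL-FR+BL-BR)[[1,0]])) -np.pi/2; xs=np.arctan2(*((BL-FL+BR-FR)[[1,0]])); print(c,np.degrees(ys),np.degrees(xs))
cs=lambda x,y:(90+(x+.5)/4-.5,120+(y+.5)/4-.5)
for p,n in(((413,147),"FR"),((722,515),"FL"),((18,350),"BR")): print(n,px2w("scene",*cs(*p),.12))
print("handle ends",px2w("top",*cv(250,635),.0975),px2w("top",*cv(440,648),.0975),px2w("scene",*cs(562,255),.095),px2w("scene",*cs(645,355),.095))
print("hasp hinge/end top",px2w("top",*cv(675,607),.104),px2w("top",*cv(745,767),.104))
t=cv2.imread("pics/top0.png")[:,:,::-1];s=cv2.imread("pics/scene0.png")[:,:,::-1]
tiles=[t[y-18:y+18,x-18:x+18] for x,y in((150,214),(149,262),(358,219),(346,278))]+[s[y-18:y+18,x-18:x+18] for x,y in((329,280),(364,244),(189,137),(237,121))]
T=[cv2.resize(i,None,fx=5,fy=5,interpolation=cv2.INTER_CUBIC) for i in tiles]
cv2.imwrite("pics/st.png",np.vstack([np.hstack(T[:4]),np.hstack(T[4:])])[:,:,::-1])
E
```

```text
[0.66323168 0.15386515 0.12      ] [ 0.64018381 -0.17098596  0.12      ] [0.93291726 0.13539348 0.12      ] [ 0.90830422 -0.19294705  0.12      ]
w 0.3256676940394986 0.329261758136607 d 0.270317430870127 0.26901829318897297
[ 0.78615924 -0.01866859  0.12      ] -4.173259248614666 -4.29946133125252
FR [ 0.64084112 -0.16519424  0.12      ]
FL [0.66661959 0.15765968 0.12      ]
BR [ 0.90750766 -0.18904069  0.12      ]
handle ends [0.61980208 0.04325788 0.0975    ] [ 0.61309985 -0.05556238  0.0975    ] [ 0.61132973 -0.05031582  0.095     ] [0.62042261 0.04064083 0.095     ]
hasp hinge/end top [ 0.63378361 -0.17684212  0.104     ] [ 0.55123391 -0.21092767  0.104     ]
```

View pics/st.png

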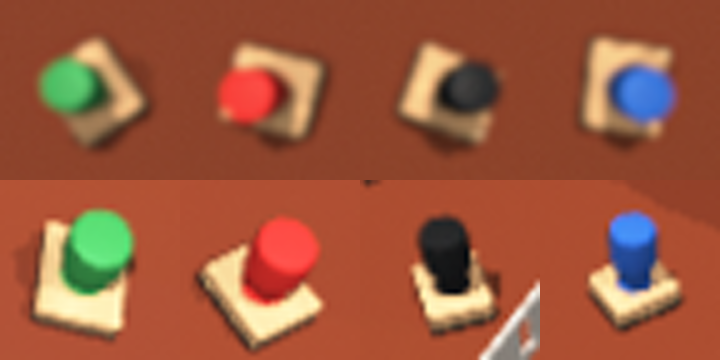

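```bash
cat >> h.py <<'E'
YAW=np.radians(-4.24); C0=np.array([0.787,-0.017])
def w2c(p):
    c,s=np.cos(YAW),np.sin(YAW); d=np.array(p[:2])-C0; return np.array([c*d[0]+s*d[1],-s*d[0]+c*d[1],*p[2:3]])
def c2w(p):
    c,s=np.cos(YAW),np.sin(YAW); return np.array([c*p[0]-s*p[1]+C0[0],s*p[0]+c*p[1]+C0[1],*p[2:3]])
def where():
    s=ctrl.read_state(); p=w2c(s["position"]); Rm=R.from_rotvec(s["tool_rot"]).as_matrix()
    c,sn=np.cos(YAW),np.sin(YAW)
    Rd=np.array([[-s_ if 0 else 0 for s_ in(0,0,0)]]*3,float)
    ex=np.array([c,sn,0]);ey=np.array([-sn,c,0]); Rd=np.column_stack([ey,ex,[0,0,-1]])
    e=R.from_matrix(Rm.T@Rd).as_rotvec(degrees=True)/5
    print("t %.2f cab"%s["t"],np.round(p,4),"turn needed(units)",np.round(e,2),"open %.1fmm"%(s["opening"]*1e3),"F",np.round(s["force"],1)); return s,p,Rm
def go(target,rot=True):
    "tool-frame shift units to cab target"
    s,p,Rm=where(); d=c2w(target)-s["position"]; print(" need units tool",np.round(Rm.T@d/0.04,2))
E
python3 - <<'E'
from h import *
tile=dict(green=((150,214),(329,280)),red=((149,262),(364,244)),black=((358,219),(189,137)),blue=((346,278),(237,121)))
# knob-top disc centres in tiles, top, scene
d=dict(green=((71,83),(104,233-180)),red=((248-180,94),(289-180,243-180)),black=((474-360,84),(443-360,230-180)),blue=((644-540,92),(633-540,228-180)))
for k in d:
    P=[(tile[k][i][0]-18+(d[k][i][0]+.5)/5-.5, tile[k][i][1]-18+(d[k][i][1]+.5)/5-.5) for i in(0,1)]
    a,b=px2w("top",*P[0],.062),px2w("scene",*P[1],.062); x=tri(P[1],P[0])
    print(k,np.round(a,4),np.round(b,4),"tri",np.round(x,4),"cab",np.round(w2c((a+b)/2),4))
cv=lambda x,y:(180+(x+.5)/5-.5,70+(y+.5)/5-.5)
print("stapler near", w2c(px2w("top",*cv(340,430),.14)),w2c(px2w("top",*cv(280,400),.169)),w2c(px2w("top",*cv(335,418),.169)))
print("mug",w2c(px2w("top",384,163,.092)),"hinge,end",w2c([.6338,-.1768]),w2c([.5512,-.2109]))
where()
go([-.345,0,.25])
E
```

```text
green [0.5819 0.2708 0.062 ] [0.5797 0.274  0.062 ] tri [0.5808 0.2725 0.0615] cab [-0.227   0.2733  0.062 ]
red [0.449  0.2696 0.062 ] [0.4486 0.2723 0.062 ] tri [0.4482 0.2712 0.06  ] cab [-0.3586  0.2622  0.062 ]
black [ 0.5689 -0.3092  0.062 ] [ 0.5671 -0.308   0.062 ] tri [ 0.568  -0.3083  0.0626] cab [-0.1969 -0.307   0.062 ]
blue [ 0.4103 -0.267   0.062 ] [ 0.4097 -0.2655  0.062 ] tri [ 0.4098 -0.2666  0.0614] cab [-0.3575 -0.2765  0.062 ]
stapler near [-0.06909269  0.00773166  0.14      ] [-0.06322968  0.0370114   0.169     ] [-0.0702521   0.00939827  0.169     ]
mug [-0.05086708 -0.35064501  0.092     ] hinge,end [-0.14096598 -0.1706894 ] [-0.22081875 -0.21080306]
t 0.10 cab [-0.6143 -0.5634  0.2182] turn needed(units) [-1.000e-02 -1.000e-02 -1.436e+01] open 92.8mm F [ 0.8  0.4 -0.1]
t 0.10 cab [-0.6143 -0.5634  0.2182] turn needed(units) [-1.000e-02 -1.000e-02 -1.436e+01] open 92.8mm F [ 0.8  0.4 -0.1]
 need units tool [ 10.8  -11.28  -0.78]
```

Request:
servo_tool --plan "0 0 -0.9 1 0 0 24; 0 0 -0.9 1 0 0 24; 0 0 -0.9 1 0 0 24; 0 0 -0.9 1 0 0 24; 0 0 -0.9 1 0 0 24; 0 0 -0.9 1 0 0 24; 0 0 -0.9 1 0 0 24; 0 0 -0.9 1 0 0 24" --squeeze 30

```text
t: 0.77
position: [0.41, -0.3735, 0.2155]
tool_rot: [-2.834, -1.346, 0.002]
force: [-0.4, 0.4, -0.5]
opening: 0.0443
```

```bash
python3 -c "
from h import *
go([-.17,-.012,.2])"
```

```text
t 0.77 cab [-0.3496 -0.3834  0.2155] turn needed(units) [-0.04 -0.02 -6.99] open 44.3mm F [-0.4  0.4 -0.5]
 need units tool [10.18 -1.64  0.4 ]
```

Request:
servo_tool --plan "0 0 -1 1 -0.1 0 24; 0 0 -1 1 0 0 24; 0 0 -1 1 0 0 24; 0 0 -1 1 0.1 0 24; 0 0 -1 1 0.2 0 24; 0 0 -1 1 0.3 0 24; 0 0 -1 0.9 0.4 0 24; 0 0 0 0.9 0.45 0 24"

```text
t: 1.43
position: [0.5776, -0.086, 0.2138]
tool_rot: [-2.257, -2.175, 0.002]
force: [-0.2, -0.7, 0.8]
opening: 0.0224
```

```bash
python3 -c "
from h import *
go([-.17,-.012,.2])"
```

```text
t 1.43 cab [-0.2038 -0.0842  0.2138] turn needed(units) [-0.07 -0.05  0.43] open 22.4mm F [-0.2 -0.7  0.8]
 need units tool [1.77 0.91 0.35]
```

Request:
servo_tool --plan "0 0 0.4 0.6 0.4 0 24; 0 0 0 0.6 0.3 0 24; 0 0 0 0.5 0.2 0 24; 0 0 0 0 0 0 24"

```text
t: 1.77
position: [0.6206, -0.0091, 0.2122]
tool_rot: [-2.286, -2.141, 0.002]
force: [0.6, -0.1, 0.5]
opening: 0.0223
```

```bash
python3 -c "
from h import *
go([-.17,-.012,.088])
im=ctrl.snapshot('top');crop(im,200,120,330,220,'t2.png',6)
im=ctrl.snapshot('scene');crop(im,160,100,310,230,'s2.png',5)"
```

```text
t 1.77 cab [-0.1666 -0.0045  0.2122] turn needed(units) [-0.09 -0.06  0.1 ] open 22.3mm F [ 0.6 -0.1  0.5]
 need units tool [-0.2  -0.06  3.1 ]
```

View pics/s2.png

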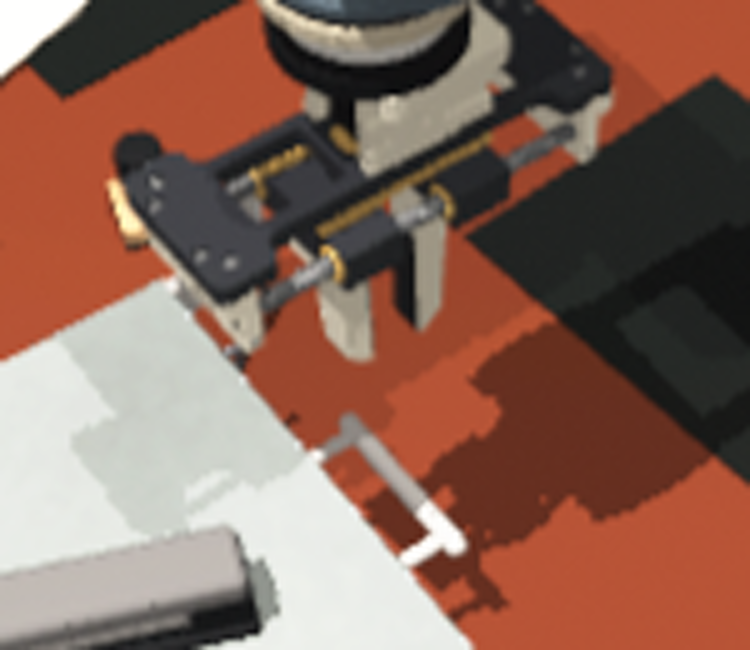

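The gripper is above the handle bar, at about (240,193) in the scene view. Its jaws straddle across the bar, so I descend.

Request:
servo_tool --plan "-0.09 -0.06 0.1 -0.2 -0.08 0.7 24; 0 0 0 0 0 0.7 24; 0 0 0 0 0 0.6 24; 0 0 0 0 0 0.3 24;0 0 0 0 0 0 24"

```text
t: 2.28
position: [0.6136, -0.0261, 0.1182]
tool_rot: [2.307, 2.129, -0.001]
force: [-0.3, -0.4, -0.3]
opening: 0.0221
```

```bash
python3 -c "
from h import *
go([-.17,-.012,.086])"
```

```text
t 2.28 cab [-0.1722 -0.0219  0.1182] turn needed(units) [ 0.02  0.03 -0.07] open 22.1mm F [-0.3 -0.4 -0.3]
 need units tool [0.25 0.05 0.8 ]
```

Request:
servo_tool --plan "0 0 0 0.2 0.05 0.4 24; 0 0 0 0 0 0.4 24; 0 0 0 0 0 0 24; 0 0 0 0 0 0 24"

```text
t: 2.62
position: [0.6158, -0.0228, 0.0878]
tool_rot: [2.311, 2.122, -0.001]
force: [-0.1, -0.1, 0.2]
opening: 0.0225
```

```bash
python3 -c "
from h import *
go([-.17,-.012,.086])"
```

```text
t 2.62 cab [-0.1703 -0.0184  0.0878] turn needed(units) [ 0.03  0.03 -0.12] open 22.5mm F [-0.1 -0.1  0.2]
 need units tool [0.16 0.01 0.04]
```

Request:
servo_tool --plan "0 0 0 0 0 0.12 24; 0 0 0 0 0 0 0; 0 0 0 0 0 0 0; 0 0 0 0 0 0 0; 0 0 0 0 0 0 0; 0 0 0 0 0 0 0" --squeeze 40

```text
t: 3.12
position: [0.6156, -0.0242, 0.086]
tool_rot: [2.312, 2.12, 0.001]
force: [1.1, -0.5, -4.1]
opening: 0.0094
```

```bash
python3 -c "
from h import *
where()"
```

```text
t 3.12 cab [-0.1704 -0.0198  0.086 ] turn needed(units) [ 0.04  0.03 -0.14] open 9.4mm F [ 1.1 -0.5 -4.1]
```

Request:
servo_tool --plan "0 0 0 0 -0.2 0 0; 0 0 0 0 -0.4 0 0; 0 0 0 0 -0.5 0 0; 0 0 0 0 -0.5 0 0; 0 0 0 0 -0.5 0 0; 0 0 0 0 -0.5 0 0; 0 0 0 0 -0.5 0 0; 0 0 0 0 -0.3 0 0"

```text
t: 3.78
position: [0.4808, -0.0137, 0.0859]
tool_rot: [2.3, 2.112, 0.016]
force: [3.2, -0.1, -9.1]
opening: 0.0094
```

```bash
python3 -c "
from h import *
go([-.347,-.018,.086])"
```

```text
t 3.78 cab [-0.3056 -0.0194  0.0859] turn needed(units) [ 0.24  0.06 -0.13] open 9.4mm F [ 3.2 -0.1 -9.1]
 need units tool [ 0.02 -1.03 -0.02]
```

Request:
servo_tool --plan "0.1 0 0 0 -0.3 0 0; 0.1 0 0 0 -0.3 0 0; 0 0 0 0 -0.25 0 0; 0 0 0 0 -0.1 0 0; 0 0 0 0 0 0 0; 0 0 0 0 0 0 24; 0 0 0 0 0 0 24; 0 0 0 0 0 0 24"

```text
t: 4.45
position: [0.4411, -0.0107, 0.0871]
tool_rot: [2.305, 2.118, 0.003]
force: [1.0, 0.4, -0.2]
opening: 0.0214
```

```bash
python3 -c "
from h import *
where()"
```

```text
t 4.45 cab [-0.3455 -0.0193  0.0871] turn needed(units) [ 0.1   0.07 -0.12] open 21.4mm F [ 1.   0.4 -0.2]
```

Request:
servo_tool --plan "0.1 0.07 -0.1 0 0 -0.8 24; 0 0 0 0 0 -1 24; 0 0 0 0 0 -0.8 60; 0 0 0 0.8 0 0 60; 0 0 0 1 0 0 60; 0 0 0 1 0 0 60; 0 0 0 1 0 0 60; 0 0 0 1 0 0 60" --squeeze 20

```text
t: 5.12
position: [0.4618, 0.1831, 0.2015]
tool_rot: [2.311, 2.119, 0.015]
force: [0.5, -0.6, 0.0]
opening: 0.0545
```

Request:
servo_tool --plan "0 0 0 1 0 0 60; 0 0 0 1 0 0 60; 0 0 0 0.2 0 0 60; 0 0 0 0 0 0 60"

```text
t: 5.45
position: [0.4705, 0.2816, 0.2037]
tool_rot: [2.304, 2.125, 0.025]
force: [0.1, -0.2, 0.0]
opening: 0.0557
```

```bash
python3 -c "
from h import *
go([-.3586,.2622,.1])
im=ctrl.snapshot('top');cv2.imwrite('pics/t3.png',im[:,:,::-1]);crop(im,180,160,340,290,'t3c.png',5)
im=ctrl.snapshot('scene');cv2.imwrite('pics/s3.png',im[:,:,::-1])"
```

```text
t 5.45 cab [-0.3378  0.2744  0.2037] turn needed(units) [ 0.19 -0.08 -0.08] open 55.7mm F [ 0.1 -0.2  0. ]
 need units tool [-0.33 -0.56  2.58]
```

View pics/t3c.png

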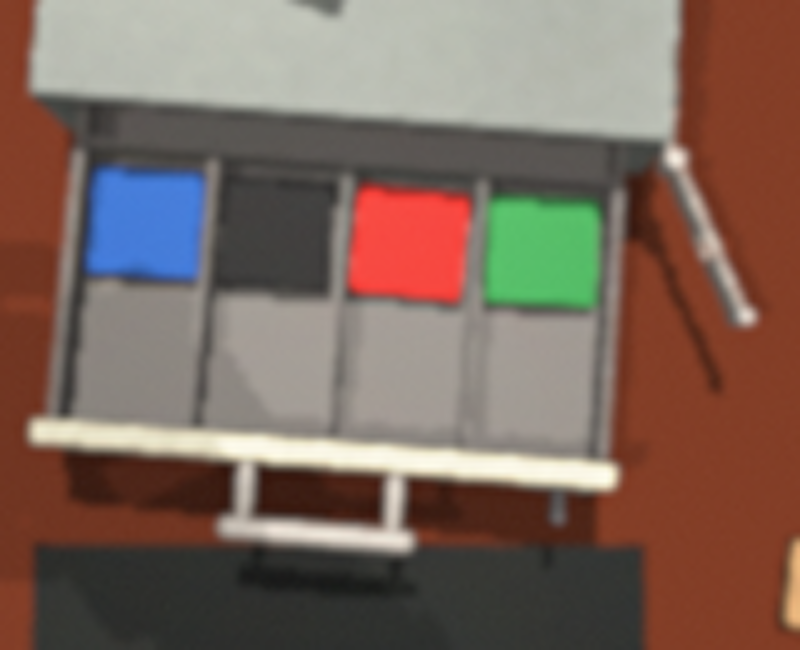

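View pics/s3.png

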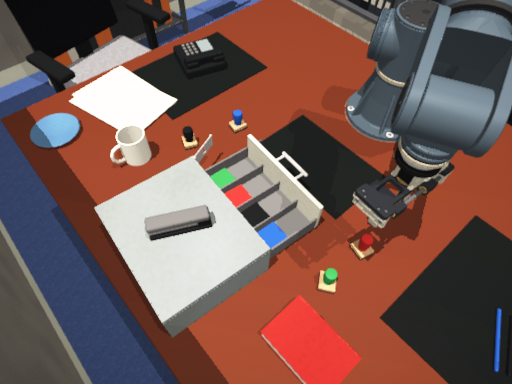

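The compartments, left to right, hold blue (+110), black (+37), red (-37) and green (-110). I check the drawer position from the picture.

```bash
python3 - <<'E'
from h import *
cv=lambda x,y:(180+(x+.5)/5-.5,160+(y+.5)/5-.5)
print("handle",w2c(px2w("top",*cv(222,525),.0975)),w2c(px2w("top",*cv(412,541),.0975)))
print("front outer top", [np.round(w2c(px2w("top",*cv(*p),.106)),4) for p in((35,442),(618,487))])
for n,P in dict(blue=((94,168),(205,172),(197,282),(87,275)),black=((220,178),(337,186),(332,293),(215,287)),red=((357,187),(472,192),(463,302),(350,292)),green=((488,197),(600,200),(597,308),(485,303))).items():
    print(n,np.round(np.mean([w2c(px2w("top",*cv(*p),.036)) for p in P],axis=0),4))
E
```

```text
handle [-0.34585775  0.0471866   0.0975    ] [-0.34641408 -0.04962528  0.0975    ]
front outer top [array([-0.3114,  0.1447,  0.106 ]), array([-0.3113, -0.151 ,  0.106 ])]
blue [-0.1895  0.1084  0.036 ]
black [-0.1906  0.0361  0.036 ]
red [-0.189  -0.0381  0.036 ]
green [-0.1883 -0.1108  0.036 ]
```

Request:
servo_tool --plan "0.19 -0.08 -0.08 -0.3 -0.5 0 75; 0 0 0 0 0 0.4 75; 0 0 0 0 0 0.7 75; 0 0 0 0 0 0.6 75; 0 0 0 0 0 0.3 75; 0 0 0 0 0 0 75"

```text
t: 6.05
position: [0.4507, 0.2598, 0.1229]
tool_rot: [2.312, 2.125, 0.002]
force: [-0.3, 0.8, 0.3]
opening: 0.07
```

```bash
python3 -c "
from h import *
go([-.3586,.2622,.031])"
```

```text
t 6.05 cab [-0.3558  0.2512  0.1229] turn needed(units) [ 0.03  0.   -0.12] open 70.0mm F [-0.3  0.8  0.3]
 need units tool [ 0.27 -0.08  2.3 ]
```

Request:
servo_tool --plan "0 0 -0.1 0.25 -0.08 0.3 75; 0 0 0 0 0 0.6 75; 0 0 0 0 0 0.6 75; 0 0 0 0 0 0.5 75; 0 0 0 0 0 0.2 75; 0 0 0 0 0 0 75; 0 0 0 0 0 0 75"

```text
t: 6.63
position: [0.452, 0.2694, 0.0349]
tool_rot: [2.305, 2.128, 0.014]
force: [0.2, 0.2, 0.1]
opening: 0.0696
```

```bash
python3 -c "
from h import *
go([-.3586,.2622,.031])"
```

```text
t 6.63 cab [-0.3553  0.2609  0.0349] turn needed(units) [ 0.1  -0.04 -0.06] open 69.6mm F [0.2 0.2 0.1]
 need units tool [ 0.03 -0.08  0.1 ]
```

Request:
servo_tool --plan "0.1 0 0 0.03 -0.08 0.1 75; 0 0 0 0 0 0 75; 0 0 0 0 0 0 0; 0 0 0 0 0 0 0; 0 0 0 0 0 0 0; 0 0 0 0 0 0 0; 0 0 0 0 0 0 0; 0 0 0 0 0 0 0" --squeeze 25

```text
t: 7.3
position: [0.4511, 0.2724, 0.0354]
tool_rot: [-2.307, -2.131, -0.015]
force: [-2.0, 0.1, 0.2]
opening: 0.0341
```

```bash
python3 -c "
from h import *
go([-.3586,.2622,.2])"
```

```text
t 7.30 cab [-0.3563  0.2637  0.0354] turn needed(units) [ 0.07 -0.08 -0.06] open 34.1mm F [-2.   0.1  0.2]
 need units tool [-0.01 -0.03 -4.12]
```

Request:
servo_tool --plan "0 0 0 0 0 0 0; 0 0 0 0 0 0 0; 0 0 0 0 0 0 0; 0 0 0 0 0 -0.3 0; 0 0 0 0 0 -0.7 0; 0 0 0 0 0 -1 0; 0 0 0 0 0 -1 0; 0 0 0 0 0 -0.8 0"

```text
t: 7.97
position: [0.4462, 0.2692, 0.1889]
tool_rot: [-2.305, -2.128, 0.008]
force: [1.1, -0.0, -0.6]
opening: 0.0299
```

```bash
python3 -c "
from h import *
go([-.257,-.037,.21])
im=ctrl.snapshot('scene');crop(im,280,140,440,290,'s4.png',5)"
```

```text
t 7.97 cab [-0.361   0.2602  0.1889] turn needed(units) [-0.08  0.   -0.07] open 29.9mm F [ 1.1 -0.  -0.6]
 need units tool [-7.42  2.64 -0.55]
```

View pics/s4.png

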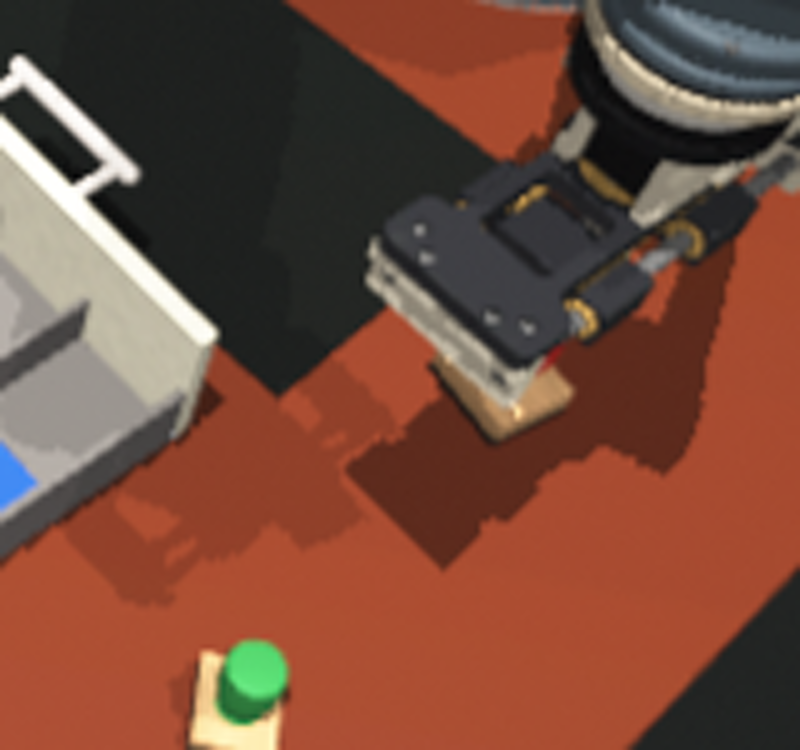

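The red stamp is held (at about (382,222) in the scene view). Next I carry it to its compartment.

Request:
servo_tool --plan "0 0 -0.1 -0.7 0.3 -0.2 0; 0 0 0 -1 0.4 -0.3 0; 0 0 0 -1 0.4 0 0; 0 0 0 -1 0.4 0 0; 0 0 0 -1 0.4 0 0; 0 0 0 -1 0.35 0 0; 0 0 0 -1 0.3 0 0; 0 0 0 -0.6 0.1 0 0"

```text
t: 8.68
position: [0.5338, -0.0248, 0.2241]
tool_rot: [2.284, 2.15, 0.025]
force: [0.7, 0.4, -1.3]
opening: 0.0296
```

```bash
python3 -c "
from h import *
go([-.257,-.037,.21])"
```

```text
t 8.68 cab [-0.252  -0.0265  0.2241] turn needed(units) [ 0.16 -0.1   0.15] open 29.6mm F [ 0.7  0.4 -1.3]
 need units tool [-0.26 -0.13  0.35]
```

Request:
servo_tool --plan "0.16 -0.1 0.15 -0.15 -0.13 0 0; 0 0 0 0 0 0.5 0; 0 0 0 0 0 0.6 0; 0 0 0 0 0 0.4 0; 0 0 0 0 0 0 0; 0 0 0 0 0 0 0"

```text
t: 9.18
position: [0.5272, -0.0354, 0.1654]
tool_rot: [2.311, 2.125, -0.001]
force: [0.8, -0.3, -1.4]
opening: 0.0296
```

```bash
python3 -c "
from h import *
go([-.257,-.037,.057])"
```

```text
t 9.18 cab [-0.2577 -0.0376  0.1654] turn needed(units) [ 0.01  0.03 -0.11] open 29.6mm F [ 0.8 -0.3 -1.4]
 need units tool [0.02 0.02 2.71]
```

Request:
servo_tool --plan "0 0 0 0 0 0.4 0; 0 0 0 0 0 0.6 0; 0 0 0 0 0 0.6 0; 0 0 0 0 0 0.5 0; 0 0 0 0 0 0.4 0; 0 0 0 0 0 0 0; 0 0 0 0 0 0 0"

```text
t: 9.77
position: [0.5318, -0.033, 0.0717]
tool_rot: [2.302, 2.122, 0.009]
force: [-0.0, 0.0, -1.3]
opening: 0.0296
```

```bash
python3 -c "
from h import *
go([-.257,-.037,.056])"
```

```text
t 9.77 cab [-0.2533 -0.0348  0.0717] turn needed(units) [ 0.14  0.04 -0.08] open 29.6mm F [-0.   0.  -1.3]
 need units tool [-0.05 -0.1   0.39]
```

Request:
servo_tool --plan "0.14 0.04 0 -0.05 -0.08 0.2 0; 0 0 0 0 0 0.13 0; 0 0 0 0 0 0 0; 0 0 0 0 0 0 0"

```text
t: 10.1
position: [0.5305, -0.0348, 0.0618]
tool_rot: [2.307, 2.128, 0.005]
force: [-0.0, -0.0, -0.4]
opening: 0.0294
```

```bash
python3 -c "
from h import *
go([-.257,-.037,.056])"
```

```text
t 10.10 cab [-0.2545 -0.0367  0.0618] turn needed(units) [ 0.05 -0.   -0.08] open 29.4mm F [-0.  -0.  -0.4]
 need units tool [-0.01 -0.06  0.15]
```

Request:
servo_tool --plan "0.05 0 0 0 -0.05 0.15 0; 0 0 0 0 0 0.08 0; 0 0 0 0 0 0 0; 0 0 0 0 0 0 0"

```text
t: 10.43
position: [0.5311, -0.0351, 0.0552]
tool_rot: [2.306, 2.126, 0.006]
force: [-0.0, -0.2, -0.8]
opening: 0.0296
```

```bash
python3 -c "
from h import *
go([-.257,-.037,.056])"
```

```text
t 10.43 cab [-0.2539 -0.037   0.0552] turn needed(units) [ 0.07  0.01 -0.08] open 29.6mm F [-0.  -0.2 -0.8]
 need units tool [-0.   -0.08 -0.02]
```

Request:
servo_tool --plan "0.05 0 0 0 -0.05 0.1 0; 0 0 0 0 0 0 0; 0 0 0 0 0 0 0"

```text
t: 10.68
position: [0.5317, -0.0353, 0.0535]
tool_rot: [2.304, 2.125, 0.008]
force: [0.5, -0.4, -0.7]
opening: 0.0294
```

```bash
python3 -c "
from h import *
go([-.257,-.037,.056])
im=ctrl.snapshot('scene');crop(im,200,130,340,260,'s5.png',5)"
```

```text
t 10.68 cab [-0.2533 -0.0372  0.0535] turn needed(units) [ 0.1   0.01 -0.08] open 29.4mm F [ 0.5 -0.4 -0.7]
 need units tool [ 0.   -0.09 -0.06]
```

View pics/s5.png

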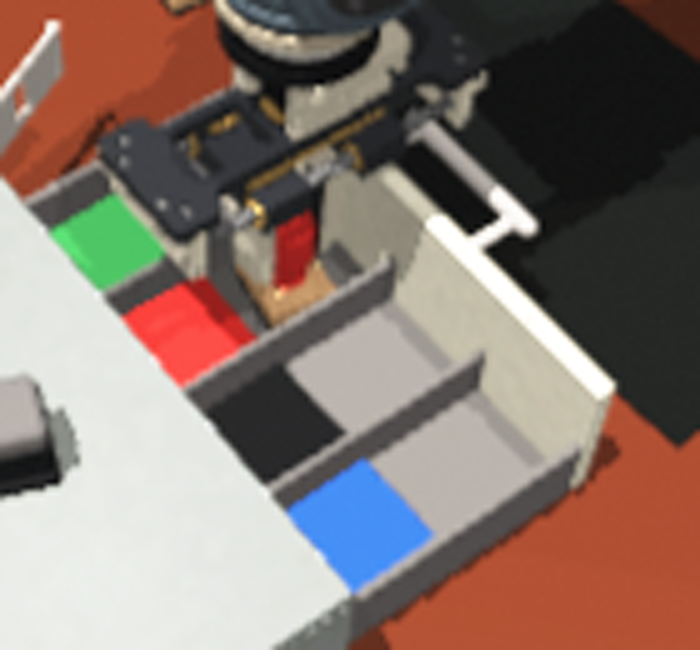

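The stamp is low in the red compartment, its foot at about (258,188) in the scene view. I ease it a little lower and watch the force.

Request:
servo_tool --plan "0.1 0 0 0 -0.06 0.12 0; 0 0 0 0 0 0 0; 0 0 0 0 0 0 0"

```text
t: 10.98
position: [0.5316, -0.0355, 0.0504]
tool_rot: [2.306, 2.127, 0.004]
force: [0.1, 0.1, -2.1]
opening: 0.0299
```

```bash
python3 -c "
from h import *
go([-.257,-.037,.051])"
```

```text
t 10.98 cab [-0.2533 -0.0373  0.0504] turn needed(units) [ 0.06  0.02 -0.08] open 29.9mm F [ 0.1  0.1 -2.1]
 need units tool [ 0.01 -0.09 -0.01]
```

Request:
servo_tool --plan "0.06 0 0 0 -0.03 0.1 0; 0 0 0 0 0 0 0; 0 0 0 0 0 0 0"

```text
t: 11.23
position: [0.5319, -0.0356, 0.0478]
tool_rot: [2.307, 2.128, 0.001]
force: [-0.3, 0.8, -1.2]
opening: 0.0296
```

```bash
python3 -c "
from h import *
go([-.257,-.037,.051])"
```

```text
t 11.23 cab [-0.253  -0.0374  0.0478] turn needed(units) [ 0.03  0.02 -0.08] open 29.6mm F [-0.3  0.8 -1.2]
 need units tool [ 0.01 -0.1  -0.08]
```

Request:
servo_tool --plan "0.03 0 0 0 -0.03 0.1 0; 0 0 0 0 0 0 0; 0 0 0 0 0 0 0"

```text
t: 11.48
position: [0.5323, -0.0357, 0.0453]
tool_rot: [2.306, 2.127, 0.002]
force: [0.0, 0.0, -1.5]
opening: 0.0298
```

```bash
python3 -c "
from h import *
go([-.257,-.037,.051])
im=ctrl.snapshot('top');crop(im,220,170,320,270,'t6.png',7)
im=ctrl.snapshot('scene');crop(im,220,130,300,210,'s6.png',8)"
```

```text
t 11.48 cab [-0.2526 -0.0375  0.0453] turn needed(units) [ 0.04  0.02 -0.08] open 29.8mm F [ 0.   0.  -1.5]
 need units tool [ 0.01 -0.11 -0.14]
```

View pics/s6.png

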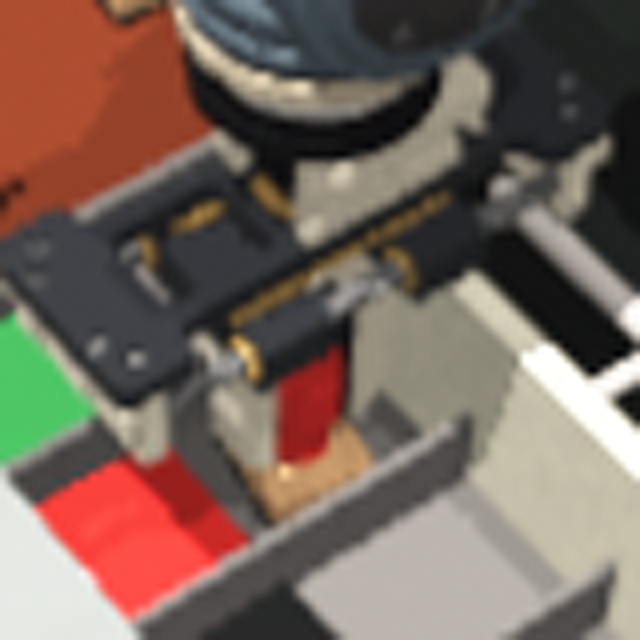

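Request:
servo_tool --plan "0.03 0 0 0 -0.04 0.1 0; 0 0 0 0 0 0 0; 0 0 0 0 0 0 0"

```text
t: 11.83
position: [0.5325, -0.0359, 0.0429]
tool_rot: [2.305, 2.126, 0.003]
force: [-0.5, -0.4, -0.8]
opening: 0.0293
```

```bash
python3 -c "
from h import *
go([-.257,-.037,.051])"
```

```text
t 11.83 cab [-0.2524 -0.0377  0.0429] turn needed(units) [ 0.06  0.03 -0.08] open 29.3mm F [-0.5 -0.4 -0.8]
 need units tool [ 0.02 -0.11 -0.2 ]
```

```bash
python3 - <<'E'
from h import *
for z in(.037,.042,.047,.057):
    p=w2c(px2w("scene",220+370/8,130+465/8,z)); q=w2c(px2w("scene",220+345/8,130+425/8,z));print(z,p,p[:2]-[-.2524,-.0377],q[:2]-[-.2524,-.0377])
for h in(.02,.037,.052,.082): print(h,w2px("scene",c2w([-.2524,-.0377,h])), (w2px("scene",c2w([-.2524,-.0377,h]))-[220,130])*8)
# knob bottom front edge
im=ctrl.snapshot('scene');crop(im,230,140,290,200,'s7.png',12)
E
```

```text
0.037 [-0.26522992 -0.0109065   0.037     ] [-0.01282992  0.0267935 ] [-0.01629154  0.00846543]
0.042 [-0.2628555  -0.00825595  0.042     ] [-0.0104555   0.02944405] [-0.01389543  0.01123084]
0.047 [-0.26048108 -0.00560539  0.047     ] [-0.00808108  0.03209461] [-0.01149932  0.01399624]
0.057 [-0.25573224 -0.00030429  0.057     ] [-0.00333224  0.03739571] [-0.0067071   0.01952706]
0.02 [256.39000421 187.54894334] [291.12003367 460.39154672]
0.037 [256.53805639 183.95514731] [292.30445109 431.64117846]
0.052 [256.672263   180.69743625] [293.37810404 405.57948996]
0.082 [256.9512698  173.92486763] [295.61015843 351.39894105]
```

View pics/s7.png

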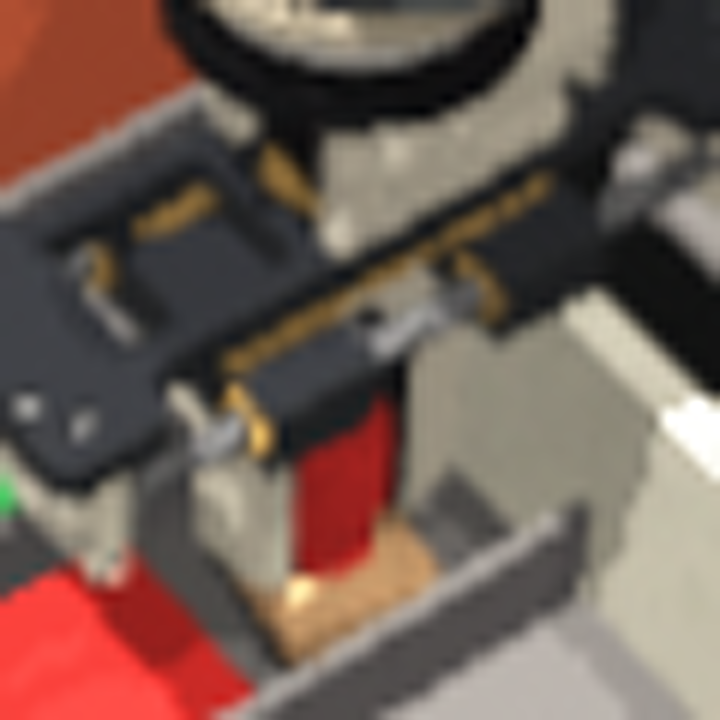

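```bash
python3 - <<'E'
from h import *
c=c2w([-.2524,-.0377,0]); d=np.array([.93,.385])-c[:2]; d/=np.linalg.norm(d)
for dz in(0,.004,.008,.012): print(dz,w2px("scene",[*(c[:2]+.015*d),.052+dz]), "foot corner",[np.round(w2px("scene",c2w([-.2524-.0128,-.0377+.0268,.037+dz])),1)])
E
```

```text
0 [256.48946853 185.19032513] foot corner [array([266.2, 188.1])]
0.004 [256.52552279 184.31534234] foot corner [array([266.3, 187.3])]
0.008 [256.5618274  183.43428415] foot corner [array([266.4, 186.4])]
0.012 [256.59838496 182.54708706] foot corner [array([266.5, 185.6])]
```

The foot corner at (266,188) matches a foot top 37 mm above the table, so the stamp is on the drawer floor. I release it.

Request:
servo_tool --plan "0 0 0 0 0 0 46; 0 0 0 0 0 0 46; 0 0 0 0 0 0 46; 0 0 0 0 0 0 46; 0 0 0 0 0 0 46; 0 0 0 0 0 -0.3 46; 0 0 0 0 0 -0.5 46; 0 0 0 0 0 -0.6 46"

```text
t: 12.55
position: [0.5281, -0.0352, 0.0961]
tool_rot: [-2.306, -2.127, 0.009]
force: [0.6, -0.7, -0.6]
opening: 0.0426
```

```bash
python3 -c "
from h import *
where()
im=ctrl.snapshot('scene');crop(im,220,130,300,210,'s8.png',8)"
```

```text
t 12.55 cab [-0.2569 -0.0373  0.0961] turn needed(units) [-0.08  0.01 -0.08] open 42.6mm F [ 0.6 -0.7 -0.6]
```

View pics/s8.png

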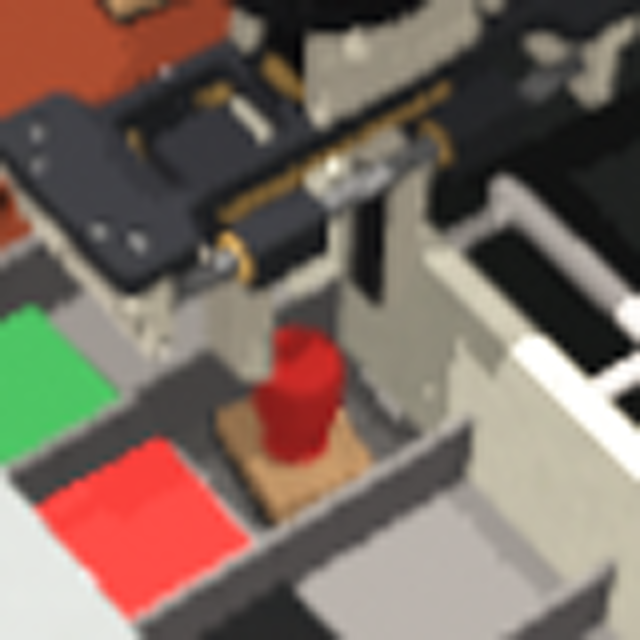

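The red stamp stands upright in front of the red pad. Green is next.

Request:
servo_tool --plan "0 0 -0.1 0 0 -0.9 46; 0 0 0 0 0 -1 46; 0 0 0 0.5 0 -0.5 75; 0 0 0 1 0.1 0 75; 0 0 0 1 0.1 0 75; 0 0 0 1 0.1 0 75; 0 0 0 1 0.1 0 75; 0 0 0 1 0.1 0 75"

```text
t: 13.27
position: [0.5685, 0.1847, 0.2133]
tool_rot: [2.303, 2.122, 0.012]
force: [-0.0, 0.2, -0.3]
opening: 0.0695
```

Request:
servo_tool --plan "0 0 0 1 0.1 0 75; 0 0 0 0.7 0.1 0 75; 0 0 0 0.2 0 0 75; 0 0 0 0 0 0 75"

```text
t: 13.6
position: [0.582, 0.2702, 0.2168]
tool_rot: [2.296, 2.129, 0.018]
force: [0.0, -0.9, 0.2]
opening: 0.0698
```

```bash
python3 -c "
from h import *
go([-.227,.2733,.033])
im=ctrl.snapshot('top');cv2.imwrite('pics/t9.png',im[:,:,::-1])
im=ctrl.snapshot('scene');cv2.imwrite('pics/s9.png',im[:,:,::-1])"
```

```text
t 13.60 cab [-0.2256  0.2712  0.2168] turn needed(units) [ 0.18 -0.02 -0.02] open 69.8mm F [ 0.  -0.9  0.2]
 need units tool [ 0.04 -0.1   4.59]
```

View pics/s9.png

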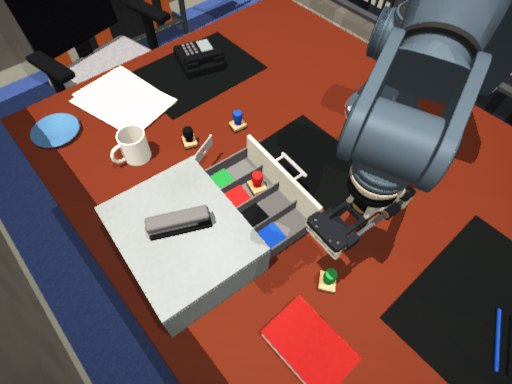

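Request:
servo_tool --plan "0.18 0 0 0.03 -0.05 0.4 58; 0 0 0 0 0 0.8 58; 0 0 0 0 0 0.9 58; 0 0 0 0 0 0.8 58; 0 0 0 0 0 0.6 58; 0 0 0 0 0 0.3 58; 0 0 0 0 0 0 58; 0 0 0 0 0 0 58"

```text
t: 14.37
position: [0.5787, 0.256, 0.055]
tool_rot: [-2.316, -2.115, 0.009]
force: [0.0, -0.1, 0.4]
opening: 0.0539
```

```bash
python3 -c "
from h import *
go([-.227,.2733,.033]); print(px2w('top',150,187,.03),px2w('top',150,187,0))"
```

```text
t 14.37 cab [-0.228   0.2568  0.055 ] turn needed(units) [-0.09  0.01 -0.19] open 53.9mm F [ 0.  -0.1  0.4]
 need units tool [0.41 0.02 0.55]
[0.65547982 0.27129907 0.03      ] [0.66017892 0.27990764 0.        ]
```

Request:
servo_tool --plan "-0.09 0 -0.1 0.2 0.02 0 58; 0 0 0 0.2 0 0 58; 0 0 0 0 0 0.25 58; 0 0 0 0 0 0.25 58; 0 0 0 0 0 0 58"

```text
t: 14.78
position: [0.5831, 0.2727, 0.0371]
tool_rot: [2.31, 2.125, 0.009]
force: [-0.1, 0.2, -0.0]
opening: 0.0537
```

```bash
python3 -c "
from h import *
go([-.227,.2733,.033])"
```

```text
t 14.78 cab [-0.2248  0.2738  0.0371] turn needed(units) [ 0.07 -0.02 -0.1 ] open 53.7mm F [-0.1  0.2 -0. ]
 need units tool [-0.01 -0.06  0.1 ]
```

Request:
servo_tool --plan "0.07 0 0 0 -0.05 0.1 58; 0 0 0 0 0 0 0; 0 0 0 0 0 0 0; 0 0 0 0 0 0 0; 0 0 0 0 0 0 0; 0 0 0 0 0 0 0; 0 0 0 0 0 0 0; 0 0 0 0 0 0 0"

```text
t: 15.45
position: [0.5809, 0.2729, 0.0328]
tool_rot: [-2.31, -2.126, -0.001]
force: [0.5, -0.3, -1.2]
opening: 0.0291
```

Request:
servo_tool --plan "0 0 0 0 0 -0.3 0; 0 0 0 0 0 -0.7 0; 0 0 0 0 0 -1 0; 0 0 0 0 0 -1 0; 0 0 0 0 0 -1 0; 0 0 0 0 0 -0.4 0; 0 0 0 0 0 0 0"

```text
t: 16.03
position: [0.5795, 0.2718, 0.2199]
tool_rot: [-2.309, -2.125, 0.003]
force: [0.6, 0.5, -1.0]
opening: 0.0297
```

```bash
python3 -c "
from h import *
go([-.257,-.110,.21])
im=ctrl.snapshot('scene');cv2.imwrite('pics/s10.png',im[:,:,::-1])"
```

```text
t 16.03 cab [-0.2283  0.2727  0.2199] turn needed(units) [-0.04 -0.01 -0.1 ] open 29.7mm F [ 0.6  0.5 -1. ]
 need units tool [-9.57 -0.63  0.24]
```

View pics/s10.png

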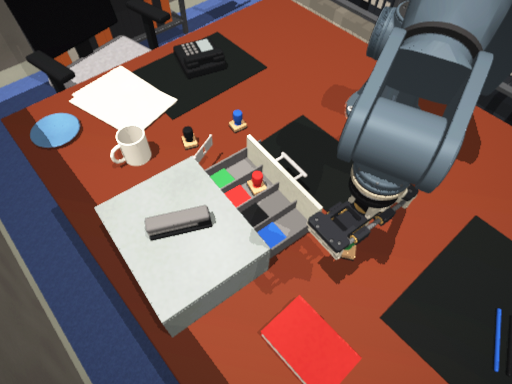

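The green stamp is lifted, its foot visible at about (348,253). Next I carry it to the rightmost compartment.

Request:
servo_tool --plan "0 0 -0.1 -0.7 -0.05 0 0; 0 0 0 -1 -0.1 0 0; 0 0 0 -1 -0.1 0 0; 0 0 0 -1 -0.1 0 0; 0 0 0 -1 -0.1 0 0; 0 0 0 -1 -0.1 0 0; 0 0 0 -1 -0.1 0 0; 0 0 0 -1 0 0 0"

```text
t: 16.75
position: [0.5224, -0.0377, 0.2063]
tool_rot: [-2.28, -2.14, 0.021]
force: [1.0, 0.3, -1.1]
opening: 0.0296
```

```bash
python3 -c "
from h import *
go([-.257,-.110,.21])"
```

```text
t 16.75 cab [-0.2624 -0.0402  0.2063] turn needed(units) [-0.23 -0.    0.12] open 29.6mm F [ 1.   0.3 -1.1]
 need units tool [-1.75  0.11 -0.1 ]
```

Request:
servo_tool --plan "-0.2 0 0.1 -0.7 0.05 0 0; 0 0 0 -0.7 0.05 0 0; 0 0 0 -0.2 0 0 0; 0 0 0 0 0 0 0; 0 0 0 0 0 0 0"

```text
t: 17.17
position: [0.5162, -0.1104, 0.1988]
tool_rot: [-2.301, -2.123, 0.013]
force: [0.3, -0.2, -1.1]
opening: 0.0295
```

```bash
python3 -c "
from h import *
go([-.257,-.110,.053])"
```

```text
t 17.17 cab [-0.2632 -0.1132  0.1988] turn needed(units) [-0.16 -0.02 -0.07] open 29.5mm F [ 0.3 -0.2 -1.1]
 need units tool [0.08 0.2  3.64]
```

Request:
servo_tool --plan "-0.15 0 -0.05 0.05 0.15 0.2 0; 0 0 0 0 0 0.6 0; 0 0 0 0 0 0.6 0; 0 0 0 0 0 0.3 0; 0 0 0 0 0 0 0; 0 0 0 0 0 0 0"

```text
t: 17.67
position: [0.5219, -0.1004, 0.1258]
tool_rot: [-2.293, -2.14, -0.0]
force: [0.7, -0.2, -0.6]
opening: 0.0294
```

```bash
python3 -c "
from h import *
go([-.257,-.110,.053])"
```

```text
t 17.67 cab [-0.2582 -0.1027  0.1258] turn needed(units) [-0.04 -0.04  0.06] open 29.4mm F [ 0.7 -0.2 -0.6]
 need units tool [-0.19  0.04  1.82]
```

Request:
servo_tool --plan "0 0 0 -0.18 0.03 0 0; 0 0 0 0 0 0.4 0; 0 0 0 0 0 0.5 0; 0 0 0 0 0 0.4 0; 0 0 0 0 0 0.2 0; 0 0 0 0 0 0 0; 0 0 0 0 0 0 0"

```text
t: 18.25
position: [0.5271, -0.1076, 0.0699]
tool_rot: [2.29, 2.146, 0.008]
force: [-0.3, -0.1, -1.1]
opening: 0.0294
```

```bash
python3 -c "
from h import *
go([-.257,-.110,.053])"
```

```text
t 18.25 cab [-0.2525 -0.1096  0.0699] turn needed(units) [ 0.07 -0.02  0.1 ] open 29.4mm F [-0.3 -0.1 -1.1]
 need units tool [-0.01 -0.11  0.42]
```

Request:
servo_tool --plan "0.07 0 0.1 0 -0.1 0.2 0; 0 0 0 0 0 0.2 0; 0 0 0 0 0 0.15 0; 0 0 0 0 0 0 0; 0 0 0 0 0 0 0"

```text
t: 18.67
position: [0.5261, -0.1085, 0.0505]
tool_rot: [2.299, 2.133, 0.008]
force: [-0.2, -0.4, -0.6]
opening: 0.0294
```

```bash
python3 -c "
from h import *
go([-.257,-.110,.053])"
```

```text
t 18.67 cab [-0.2534 -0.1105  0.0505] turn needed(units) [ 0.09  0.   -0.01] open 29.4mm F [-0.2 -0.4 -0.6]
 need units tool [ 0.01 -0.09 -0.06]
```

Request:
servo_tool --plan "0.09 0 0 0 -0.06 0.06 0; 0 0 0 0 0 0 46; 0 0 0 0 0 0 46; 0 0 0 0 0 0 46; 0 0 0 0 0 0 46; 0 0 0 0 0 -0.3 46; 0 0 0 0 0 -0.5 46; 0 0 0 0 0 -0.6 46"

```text
t: 19.33
position: [0.523, -0.1079, 0.1044]
tool_rot: [-2.301, -2.134, 0.003]
force: [-0.5, 0.0, -0.1]
opening: 0.0425
```

Request:
servo_tool --plan "0 0 0 0 0 -0.9 46; 0 0 0 0 0 -1 46; 0 0 0 -0.3 -0.3 -0.6 58; 0 0 0 -0.9 -0.6 0 58; 0 0 0 -0.9 -0.6 0 58; 0 0 0 -0.9 -0.6 0 58; 0 0 0 -0.8 -0.4 0 58; 0 0 0 0 0 0 58"

```text
t: 20.0
position: [0.4104, -0.2543, 0.2212]
tool_rot: [2.291, 2.138, 0.002]
force: [-0.1, 0.0, 0.3]
opening: 0.0536
```

```bash
python3 -c "
from h import *
go([-.3575,-.2765,.1])
im=ctrl.snapshot('scene');cv2.imwrite('pics/s11.png',im[:,:,::-1])
im=ctrl.snapshot('top');cv2.imwrite('pics/t11.png',im[:,:,::-1])"
```

```text
t 20.00 cab [-0.358  -0.2645  0.2212] turn needed(units) [0.08 0.05 0.06] open 53.6mm F [-0.1  0.   0.3]
 need units tool [-0.29 -0.01  3.03]
```

View pics/s11.png

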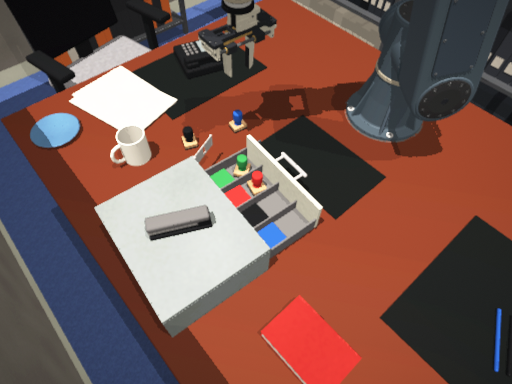

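View pics/t11.png

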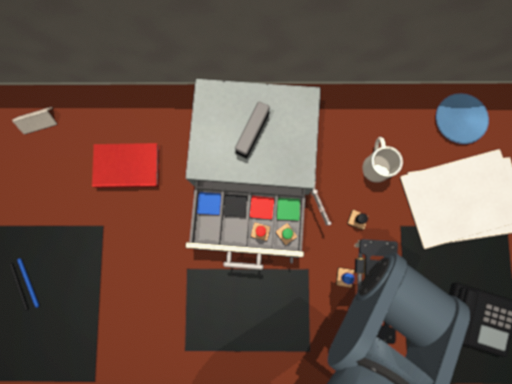

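Red and green both stand in their compartments, at (257,178) and (242,160) in the scene view. Blue and black have not moved. Blue is next.

Request:
servo_tool --plan "0 0 0.05 -0.3 0 0 58; 0 0 0 0 0 0.6 58; 0 0 0 0 0 0.9 58; 0 0 0 0 0 0.9 58; 0 0 0 0 0 0.4 58; 0 0 0 0 0 0 58; 0 0 0 0 0 0 58"

```text
t: 20.68
position: [0.4182, -0.2621, 0.1075]
tool_rot: [2.283, 2.14, 0.006]
force: [-0.4, 0.4, 0.3]
opening: 0.054
```

```bash
python3 -c "
from h import *
go([-.3575,-.2765,.033])"
```

```text
t 20.68 cab [-0.3497 -0.2717  0.1075] turn needed(units) [0.13 0.06 0.11] open 54.0mm F [-0.4  0.4  0.3]
 need units tool [-0.11 -0.22  1.86]
```

Request:
servo_tool --plan "0.1 0.05 0.1 -0.1 -0.2 0 58; 0 0 0 0 0 0.4 58; 0 0 0 0 0 0.6 58; 0 0 0 0 0 0.5 58; 0 0 0 0 0 0.2 58; 0 0 0 0 0 0 58; 0 0 0 0 0 0 58"

```text
t: 21.27
position: [0.414, -0.2695, 0.0464]
tool_rot: [2.29, 2.13, 0.003]
force: [0.1, 0.0, 1.1]
opening: 0.0539
```

```bash
python3 -c "
from h import *
go([-.3575,-.2765,.033])"
```

```text
t 21.27 cab [-0.3533 -0.2794  0.0464] turn needed(units) [0.13 0.09 0.02] open 53.9mm F [0.1 0.  1.1]
 need units tool [ 0.07 -0.11  0.33]
```

Request:
servo_tool --plan "0.1 0.05 0 0.06 -0.1 0.2 58; 0 0 0 0 0 0.2 58; 0 0 0 0 0 0 58; 0 0 0 0 0 0 0; 0 0 0 0 0 0 0; 0 0 0 0 0 0 0; 0 0 0 0 0 0 0; 0 0 0 0 0 0 0"

```text
t: 21.93
position: [0.4116, -0.2681, 0.033]
tool_rot: [2.294, 2.134, -0.0]
force: [0.3, 0.2, -0.8]
opening: 0.0293
```

Request:
servo_tool --plan "0 0 0 0 0 0 0; 0 0 0 0 0 0 0; 0 0 0 0 0 -0.3 0; 0 0 0 0 0 -0.7 0; 0 0 0 0 0 -1 0; 0 0 0 0 0 -1 0; 0 0 0 0 0 -1 0; 0 0 0 0 0 -0.4 0"

```text
t: 22.6
position: [0.408, -0.265, 0.2119]
tool_rot: [-2.298, -2.138, 0.003]
force: [0.5, -1.6, -0.2]
opening: 0.0297
```

```bash
python3 -c "
from h import *
go([-.257,.110,.22])
im=ctrl.snapshot('scene');crop(im,160,0,320,160,'s12.png',5)"
```

```text
t 22.60 cab [-0.3596 -0.2753  0.2119] turn needed(units) [-0.04 -0.01  0.02] open 29.7mm F [ 0.5 -1.6 -0.2]
 need units tool [ 9.63  2.58 -0.2 ]
```

View pics/s12.png

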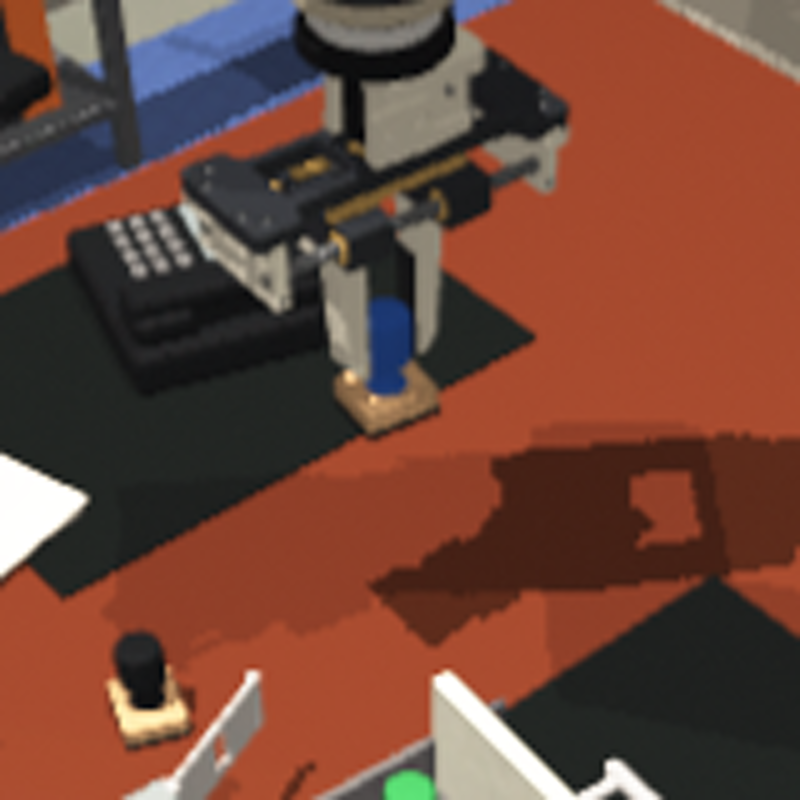

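The blue stamp is held level. Next I carry it to the leftmost compartment.

Request:
servo_tool --plan "0 0 0 0.6 0.1 -0.1 0; 0 0 0 1 0.3 0 0; 0 0 0 1 0.3 0 0; 0 0 0 1 0.3 0 0; 0 0 0 1 0.3 0 0; 0 0 0 1 0.3 0 0; 0 0 0 1 0.3 0 0; 0 0 0 1 0.3 0 0"

```text
t: 23.32
position: [0.5175, 0.03, 0.2145]
tool_rot: [2.31, 2.125, -0.005]
force: [2.0, -1.8, -1.8]
opening: 0.0296
```

```bash
python3 -c "
from h import *
go([-.257,.110,.2])"
```

```text
t 23.32 cab [-0.2723  0.027   0.2145] turn needed(units) [ 0.    0.05 -0.11] open 29.6mm F [ 2.  -1.8 -1.8]
 need units tool [2.08 0.36 0.35]
```

Request:
servo_tool --plan "0 0 -0.1 0.9 0.2 0 0; 0 0 0 0.7 0.15 0 0; 0 0 0 0.2 0 0.1 0; 0 0 0 0 0 0.3 0; 0 0 0 0 0 0.3 0; 0 0 0 0 0 0 0; 0 0 0 0 0 0 0"

```text
t: 23.9
position: [0.5362, 0.1114, 0.1786]
tool_rot: [-2.292, -2.147, 0.012]
force: [-0.0, -0.6, 0.1]
opening: 0.0297
```

```bash
python3 -c "
from h import *
go([-.257,.110,.053])"
```

```text
t 23.90 cab [-0.2596  0.1095  0.1786] turn needed(units) [-0.07  0.05  0.1 ] open 29.7mm F [-0.  -0.6  0.1]
 need units tool [0.03 0.08 3.14]
```

Request:
servo_tool --plan "-0.05 0 0.1 0.02 0.05 0.3 0; 0 0 0 0 0 0.6 0; 0 0 0 0 0 0.6 0; 0 0 0 0 0 0.5 0; 0 0 0 0 0 0.3 0; 0 0 0 0 0 0 0; 0 0 0 0 0 0 0"

```text
t: 24.48
position: [0.5393, 0.1075, 0.086]
tool_rot: [2.304, 2.128, -0.003]
force: [-0.3, 0.3, -0.8]
opening: 0.0297
```

```bash
python3 -c "
from h import *
go([-.257,.110,.053])"
```

```text
t 24.48 cab [-0.2562  0.1058  0.086 ] turn needed(units) [ 0.02  0.05 -0.06] open 29.7mm F [-0.3  0.3 -0.8]
 need units tool [ 0.11 -0.02  0.82]
```

Request:
servo_tool --plan "0 0 0 0.1 -0.03 0 0; 0 0 0 0 0 0.3 0; 0 0 0 0 0 0.3 0; 0 0 0 0 0 0.2 0; 0 0 0 0 0 0 0; 0 0 0 0 0 0 0"

```text
t: 24.98
position: [0.5403, 0.1115, 0.0542]
tool_rot: [2.303, 2.125, 0.003]
force: [-0.6, 1.0, -1.0]
opening: 0.0293
```

```bash
python3 -c "
from h import *
go([-.257,.110,.053])"
```

```text
t 24.98 cab [-0.2556  0.1099  0.0542] turn needed(units) [ 0.08  0.04 -0.07] open 29.3mm F [-0.6  1.  -1. ]
 need units tool [ 0.   -0.04  0.03]
```

Request:
servo_tool --plan "0.08 0.04 0 0 -0.05 0.12 0; 0 0 0 0 0 0 0; 0 0 0 0 0 0 46; 0 0 0 0 0 0 46; 0 0 0 0 0 0 46; 0 0 0 0 0 0 46; 0 0 0 0 0 -0.3 46; 0 0 0 0 0 -0.6 46"

```text
t: 25.65
position: [0.5385, 0.1116, 0.086]
tool_rot: [-2.308, -2.13, 0.001]
force: [-0.7, 0.9, 0.5]
opening: 0.0425
```

Request:
servo_tool --plan "0 0 0 0 0 -0.9 46; 0 0 0 0 0 -1 46; 0 0 0 -0.3 -0.1 -0.8 46; 0 0 0 -1 0 0 46; 0 0 0 -1 0 0 46; 0 0 0 -1 0 0 46; 0 0 0 -1 0.1 0 46; 0 0 0 -1 0.1 0 46"

```text
t: 26.32
position: [0.5262, -0.1014, 0.2122]
tool_rot: [2.291, 2.138, 0.013]
force: [0.2, 0.5, 0.1]
opening: 0.0426
```

```bash
python3 -c "
from h import *
go([-.1969,-.307,.2])
im=ctrl.snapshot('scene');cv2.imwrite('pics/s13.png',im[:,:,::-1])"
```

```text
t 26.32 cab [-0.2538 -0.1034  0.2122] turn needed(units) [ 0.13 -0.01  0.06] open 42.6mm F [0.2 0.5 0.1]
 need units tool [-5.1   1.39  0.32]
```

View pics/s13.png

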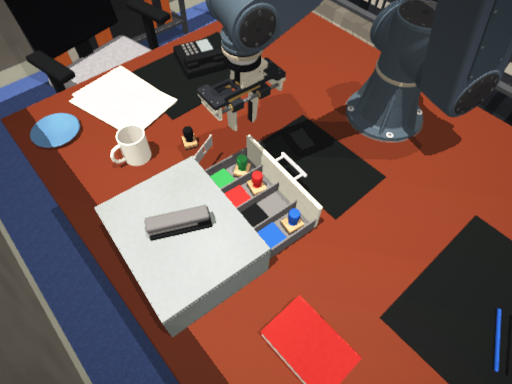

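The blue stamp stands at (293,220). The black stamp is unmoved at (188,136), so I go there.

Request:
servo_tool --plan "0.1 0 0.05 -0.9 0.3 0 58; 0 0 0 -1 0.3 0 58; 0 0 0 -1 0.3 0 58; 0 0 0 -1 0.3 0 58; 0 0 0 -0.8 0.2 0 58; 0 0 0 -0.2 0 0 58; 0 0 0 0 0 0 58; 0 0 0 0 0 0 58"

```text
t: 27.03
position: [0.564, -0.3133, 0.2195]
tool_rot: [2.306, 2.123, 0.004]
force: [-0.3, 0.5, -0.1]
opening: 0.0539
```

```bash
python3 -c "
from h import *
go([-.1969,-.307,.033])"
```

```text
t 27.03 cab [-0.2005 -0.312   0.2195] turn needed(units) [ 0.07  0.03 -0.1 ] open 53.9mm F [-0.3  0.5 -0.1]
 need units tool [0.14 0.06 4.66]
```

Request:
servo_tool --plan "0.05 0 -0.1 0.12 0.06 0.1 58; 0 0 0 0 0 0.7 58; 0 0 0 0 0 0.8 58; 0 0 0 0 0 0.7 58; 0 0 0 0 0 0.4 58; 0 0 0 0 0 0 58; 0 0 0 0 0 0 58"

```text
t: 27.62
position: [0.5695, -0.2968, 0.1111]
tool_rot: [2.285, 2.149, 0.001]
force: [0.3, 0.7, 0.1]
opening: 0.0536
```

```bash
python3 -c "
from h import *
go([-.1969,-.307,.033])"
```

```text
t 27.62 cab [-0.1962 -0.2951  0.1111] turn needed(units) [0.05 0.03 0.14] open 53.6mm F [0.3 0.7 0.1]
 need units tool [-0.29 -0.03  1.95]
```

Request:
servo_tool --plan "0.05 0 0.1 -0.28 0 0 58; 0 0 0 0 0 0.4 58; 0 0 0 0 0 0.6 58; 0 0 0 0 0 0.5 58; 0 0 0 0 0 0.3 58; 0 0 0 0 0 0 58; 0 0 0 0 0 0 58"

```text
t: 28.2
position: [0.5746, -0.3114, 0.048]
tool_rot: [2.285, 2.133, 0.001]
force: [0.2, -0.0, -0.6]
opening: 0.0538
```

```bash
python3 -c "
from h import *
go([-.1969,-.307,.033])"
```

```text
t 28.20 cab [-0.19   -0.3093  0.048 ] turn needed(units) [0.13 0.12 0.06] open 53.8mm F [ 0.2 -0.  -0.6]
 need units tool [ 0.06 -0.18  0.37]
```

Request:
servo_tool --plan "0.1 0.1 0.05 0.05 -0.16 0.2 58; 0 0 0 0 0 0.2 58; 0 0 0 0 0 0 58; 0 0 0 0 0 0 0; 0 0 0 0 0 0 0; 0 0 0 0 0 0 0; 0 0 0 0 0 0 0; 0 0 0 0 0 0 0"

```text
t: 28.87
position: [0.5698, -0.3104, 0.0354]
tool_rot: [2.296, 2.133, 0.004]
force: [0.7, -0.2, -2.1]
opening: 0.0298
```

Request:
servo_tool --plan "0 0 0 0 0 0 0; 0 0 0 0 0 0 0; 0 0 0 0 0 -0.3 0; 0 0 0 0 0 -0.7 0; 0 0 0 0 0 -1 0; 0 0 0 0 0 -1 0; 0 0 0 0 0 -1 0; 0 0 0 0 0 -0.4 0"

```text
t: 29.53
position: [0.566, -0.3078, 0.2168]
tool_rot: [-2.299, -2.136, 0.001]
force: [0.6, 0.4, -0.7]
opening: 0.0294
```

```bash
python3 -c "
from h import *
go([-.257,.037,.22])
im=ctrl.snapshot('scene');crop(im,140,40,300,200,'s14.png',5)"
```

```text
t 29.53 cab [-0.1989 -0.3064  0.2168] turn needed(units) [-0.03 -0.02  0.01] open 29.4mm F [ 0.6  0.4 -0.7]
 need units tool [ 8.59 -1.45 -0.06]
```

View pics/s14.png

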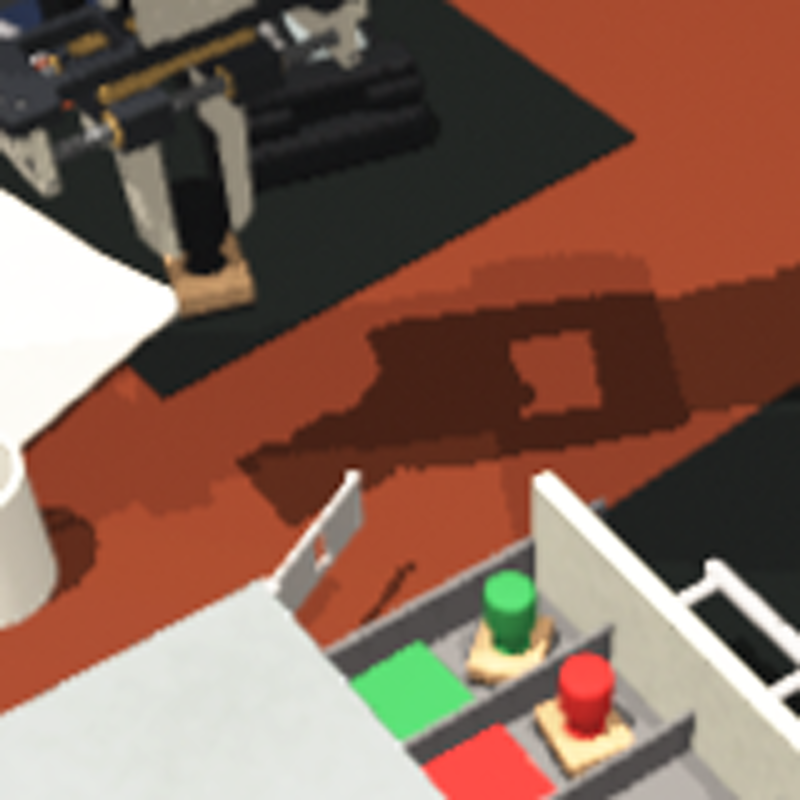

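The black stamp is held, and green and red look fine. Next I carry black to its compartment.

Request:
servo_tool --plan "0 0 0 0.6 -0.15 0 0; 0 0 0 1 -0.2 0 0; 0 0 0 1 -0.2 0 0; 0 0 0 1 -0.2 0 0; 0 0 0 1 -0.2 0 0; 0 0 0 1 -0.2 0 0; 0 0 0 1 -0.2 0 0; 0 0 0 1 -0.2 0 0"

```text
t: 30.25
position: [0.5252, 0.0011, 0.2227]
tool_rot: [2.306, 2.121, 0.004]
force: [0.7, -0.1, -2.4]
opening: 0.0297
```

```bash
python3 -c "
from h import *
go([-.257,.037,.2])"
```

```text
t 30.25 cab [-0.2624 -0.0013  0.2227] turn needed(units) [ 0.09  0.05 -0.11] open 29.7mm F [ 0.7 -0.1 -2.4]
 need units tool [0.96 0.12 0.56]
```

Request:
servo_tool --plan "0.05 0 -0.1 0.5 0.05 0 0; 0 0 0 0.2 0.05 0.2 0; 0 0 0 0 0 0.4 0; 0 0 0 0 0 0.4 0; 0 0 0 0 0 0.3 0; 0 0 0 0 0 0 0; 0 0 0 0 0 0 0"

```text
t: 30.83
position: [0.5295, 0.0357, 0.1688]
tool_rot: [2.291, 2.141, 0.001]
force: [-0.3, -0.1, -1.1]
opening: 0.0296
```

```bash
python3 -c "
from h import *
go([-.257,.037,.053])"
```

```text
t 30.83 cab [-0.2607  0.0335  0.1688] turn needed(units) [0.05 0.04 0.07] open 29.6mm F [-0.3 -0.1 -1.1]
 need units tool [0.1  0.08 2.9 ]
```

Request:
servo_tool --plan "0 0 0.05 0.08 0.05 0.2 0; 0 0 0 0 0 0.6 0; 0 0 0 0 0 0.6 0; 0 0 0 0 0 0.4 0; 0 0 0 0 0 0.2 0; 0 0 0 0 0 0 0; 0 0 0 0 0 0 0"

```text
t: 31.42
position: [0.536, 0.0369, 0.0881]
tool_rot: [2.297, 2.127, 0.009]
force: [-0.4, -0.3, -1.5]
opening: 0.0296
```

```bash
python3 -c "
from h import *
go([-.257,.037,.053])"
```

```text
t 31.42 cab [-0.2543  0.0352  0.0881] turn needed(units) [ 0.14  0.03 -0.03] open 29.6mm F [-0.4 -0.3 -1.5]
 need units tool [ 0.05 -0.08  0.88]
```

Request:
servo_tool --plan "0.12 0.03 0 0.05 -0.08 0.1 0; 0 0 0 0 0 0.3 0; 0 0 0 0 0 0.3 0; 0 0 0 0 0 0.15 0; 0 0 0 0 0 0 0; 0 0 0 0 0 0 0"

```text
t: 31.92
position: [0.5356, 0.0392, 0.0546]
tool_rot: [2.302, 2.13, 0.008]
force: [-2.2, 0.4, 12.9]
opening: 0.0298
```

```bash
python3 -c "
from h import *
go([-.257,.037,.053])"
```

```text
t 31.92 cab [-0.2548  0.0375  0.0546] turn needed(units) [ 0.08 -0.   -0.04] open 29.8mm F [-2.2  0.4 12.9]
 need units tool [-0.01 -0.05  0.04]
```

Contact reads 12.9 N, so the foot is on the floor. I release it.

Request:
servo_tool --plan "0 0 0 0 0 0 46; 0 0 0 0 0 0 46; 0 0 0 0 0 0 46; 0 0 0 0 0 0 46; 0 0 0 0 0 -0.3 46; 0 0 0 0 0 -0.6 46; 0 0 0 0 0 -0.9 46; 0 0 0 0 0 -1 46"

```text
t: 32.58
position: [0.5309, 0.0392, 0.1639]
tool_rot: [-2.303, -2.131, 0.008]
force: [1.6, 1.3, -0.3]
opening: 0.0423
```

Request:
servo_tool --plan "0 0 0 0 0 -1 24; 0 0 0 0 -0.8 0 24; 0 0 0 0 -1 0 24; 0 0 0 0 -0.9 0 24; 0 0 0 0 -0.8 0 24; 0 0 0 0 -0.3 0 24; 0 0 0 0 0 0 24"

```text
t: 33.17
position: [0.3774, 0.0513, 0.2194]
tool_rot: [2.298, 2.126, 0.018]
force: [0.5, -0.4, 0.3]
opening: 0.022
```

```bash
python3 -c "
from h import *
go([-.40,.015,.15])
im=ctrl.snapshot('top');crop(im,180,170,320,280,'t15.png',5)
im=ctrl.snapshot('scene');crop(im,190,110,340,250,'s15.png',5)"
```

```text
t 33.17 cab [-0.4135  0.0379  0.2194] turn needed(units) [ 0.18 -0.01 -0.04] open 22.0mm F [ 0.5 -0.4  0.3]
 need units tool [-0.57  0.31  1.74]
```

View pics/t15.png

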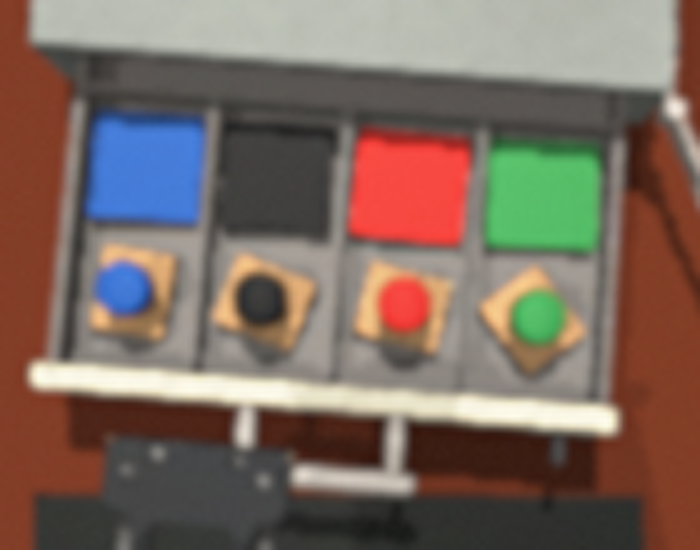

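View pics/s15.png

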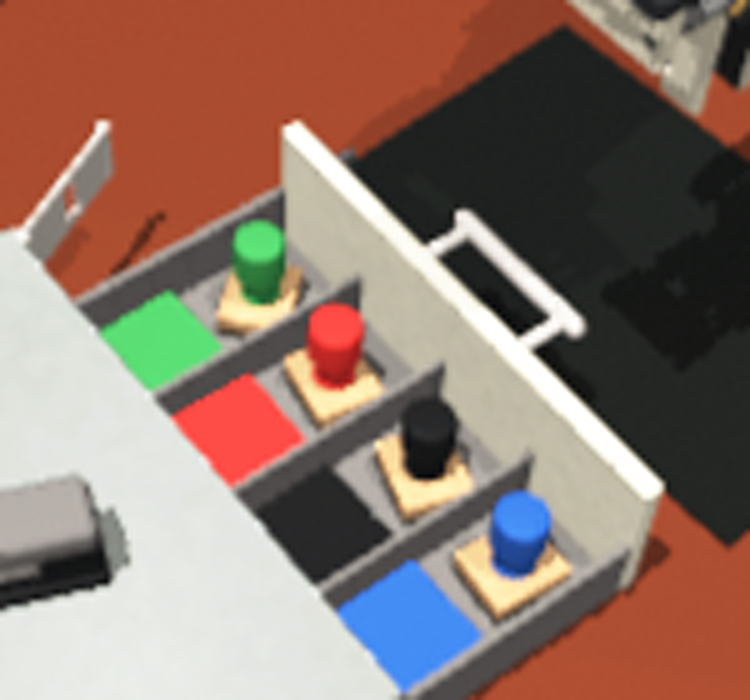

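```bash
python3 - <<'E'
from h import *
ct=lambda x,y:(180+(x+.5)/5-.5,170+(y+.5)/5-.5); cs=lambda x,y:(190+(x+.5)/5-.5,110+(y+.5)/5-.5)
d=dict(blue=((124,286),(522,514)),black=((261,297),(432,420)),red=((405,304),(338,327)),green=((539,315),(260,241)))
for k,(a,b) in d.items(): x=tri(cs(*b),ct(*a)); print(k,"knob top tri cab",np.round(w2c(x),4))
f=dict(green=((534,266),(584,322),(531,372),(481,312)),red=((372,262),(453,290),(440,352),(356,322)),black=((243,254),(316,290),(292,350),(213,318)))
for k,P in f.items(): print(k,"foot centre",np.round(np.mean([w2c(px2w("top",*ct(*p),.037)) for p in P],axis=0),4))
E
```

```text
blue knob top tri cab [-0.2542  0.1091  0.0795]
black knob top tri cab [-0.2548  0.0374  0.0767]
red knob top tri cab [-0.2525 -0.0385  0.0766]
green knob top tri cab [-0.2528 -0.1089  0.0793]
green foot centre [-0.2522 -0.1094  0.037 ]
red foot centre [-0.2512 -0.0398  0.037 ]
black foot centre [-0.2551  0.0362  0.037 ]
```

All four knob tops triangulate upright over their feet. Now I grip the handle again.

Request:
servo_tool --plan "0.15 0 0 -0.9 0.8 0.2 24; 0 0 0 -0.5 0.8 0.2 24; 0 0 0 0 0 0.7 24; 0 0 0 0 0 0.5 24; 0 0 0 0 0 0 24; 0 0 0 0 0 0 24" --squeeze 40

```text
t: 33.77
position: [0.4467, -0.0077, 0.1567]
tool_rot: [2.3, 2.13, 0.013]
force: [0.7, 0.8, 0.1]
opening: 0.0222
```

```bash
python3 -c "
from h import *
go([-.346,-.018,.086])"
```

```text
t 33.77 cab [-0.3401 -0.0159  0.1567] turn needed(units) [ 0.12 -0.01 -0.03] open 22.2mm F [0.7 0.8 0.1]
 need units tool [-0.05 -0.17  1.77]
```

Request:
servo_tool --plan "0.12 0 0 -0.05 -0.15 0 24; 0 0 0 0 0 0.4 24; 0 0 0 0 0 0.4 24; 0 0 0 0 0 0.1 24; 0 0 0 0 0 0 24; 0 0 0 0 0 0 24"

```text
t: 34.27
position: [0.4431, -0.0093, 0.1256]
tool_rot: [2.301, 2.135, 0.006]
force: [0.2, -0.3, 0.2]
opening: 0.0221
```

```bash
python3 -c "
from h import *
go([-.346,-.018,.086])"
```

```text
t 34.27 cab [-0.3436 -0.0178  0.1256] turn needed(units) [ 0.05 -0.01 -0.01] open 22.1mm F [ 0.2 -0.3  0.2]
 need units tool [-0.01 -0.07  0.99]
```

Request:
servo_tool --plan "0.05 0 0 0 -0.06 0 24; 0 0 0 0 0 0.4 24; 0 0 0 0 0 0.4 24; 0 0 0 0 0 0.25 24; 0 0 0 0 0 0 24; 0 0 0 0 0 0 24"

```text
t: 34.77
position: [0.4433, -0.0091, 0.0883]
tool_rot: [2.298, 2.134, 0.009]
force: [0.1, 0.0, 0.4]
opening: 0.022
```

```bash
python3 -c "
from h import *
go([-.346,-.018,.086])"
```

```text
t 34.77 cab [-0.3433 -0.0176  0.0883] turn needed(units) [ 0.09 -0.    0.  ] open 22.0mm F [0.1 0.  0.4]
 need units tool [-0.01 -0.07  0.06]
```

Request:
servo_tool --plan "0.08 0 0 0 -0.05 0.08 24; 0 0 0 0 0 0 0; 0 0 0 0 0 0 0; 0 0 0 0 0 0 0; 0 0 0 0 0 0 0; 0 0 0 0 0 0 0"

```text
t: 35.27
position: [0.4422, -0.0091, 0.0873]
tool_rot: [2.3, 2.136, 0.004]
force: [1.7, 0.0, -5.4]
opening: 0.0097
```

Request:
servo_tool --plan "0 0 0 0 0.2 0 0; 0 0 0 0 0.4 0 0; 0 0 0 0 0.5 0 0; 0 0 0 0 0.5 0 0; 0 0 0 0 0.5 0 0; 0 0 0 0 0.5 0 0; 0 0 0 0 0.4 0 0; 0 0 0 0 0.2 0 0"

```text
t: 35.93
position: [0.5701, -0.019, 0.0873]
tool_rot: [-2.297, -2.134, 0.011]
force: [-3.4, 0.2, 2.9]
opening: 0.0096
```

```bash
python3 -c "
from h import *
go([-.170,-.018,.086])"
```

```text
t 35.93 cab [-0.2162 -0.018   0.0873] turn needed(units) [-0.11  0.01  0.01] open 9.6mm F [-3.4  0.2  2.9]
 need units tool [-0.    1.15  0.02]
```

Request:
servo_tool --plan "-0.1 0 0 0 0.25 0 0; 0 0 0 0 0.3 0 0; 0 0 0 0 0.3 0 0; 0 0 0 0 0.2 0 0; 0 0 0 0 0.1 0 0; 0 0 0 0 0 0 0"

```text
t: 36.43
position: [0.6157, -0.0225, 0.0872]
tool_rot: [-2.294, -2.133, 0.016]
force: [1.6, -0.6, -0.9]
opening: 0.0095
```

```bash
python3 -c "
from h import *
go([-.170,-.018,.086])"
```

```text
t 36.43 cab [-0.1704 -0.0182  0.0872] turn needed(units) [-0.16  0.01  0.01] open 9.5mm F [ 1.6 -0.6 -0.9]
 need units tool [0.   0.01 0.03]
```

Request:
servo_tool --plan "0 0 0 0 0.08 0 0; 0 0 0 0 0.08 0 0; 0 0 0 0 0.06 0 0; 0 0 0 0 0 0 0"

```text
t: 36.77
position: [0.6154, -0.0225, 0.0873]
tool_rot: [-2.28, -2.121, 0.043]
force: [3.0, -0.3, -4.1]
opening: 0.0096
```

```bash
python3 -c "
from h import *
where()"
```

```text
t 36.77 cab [-0.1708 -0.0182  0.0873] turn needed(units) [-0.44  0.02  0.02] open 9.6mm F [ 3.  -0.3 -4.1]
```

The drawer is home against its stop. I release the handle, lift off, and look.

Request:
servo_tool --plan "-0.2 0 0 0 0 0 0; 0 0 0 0 0 0 24; 0 0 0 0 0 0 24; 0 0 0 0 0 0 24; 0 0 0 0 0 -0.3 24; 0 0 0 0 0 -0.6 24; 0 0 0 0 0 -0.8 24; 0 0 0 0 -0.3 -0.8 0"

```text
t: 37.43
position: [0.604, -0.0214, 0.1868]
tool_rot: [-2.286, -2.127, 0.03]
force: [0.9, -0.4, 0.3]
opening: 0.019
```

Request:
servo_tool --plan "0 0 0 0 -0.5 -0.5 0; 0 0 0 -0.5 -0.8 0 0; 0 0 0 -1 -0.6 0 0; 0 0 0 -1 -0.6 0 0; 0 0 0 -1 -0.3 0 0; 0 0 0 -1 0 0 0; 0 0 0 -0.5 0 0 0; 0 0 0 0 0 0 0"

```text
t: 38.1
position: [0.4809, -0.2123, 0.227]
tool_rot: [2.294, 2.145, -0.009]
force: [-0.4, 0.1, 0.2]
opening: 0.0
```

```bash
python3 -c "
from h import *
where()
im=ctrl.snapshot('top');crop(im,180,70,340,230,'t16.png',5)
im=ctrl.snapshot('scene');crop(im,150,100,300,230,'s16.png',5)"
```

```text
t 38.10 cab [-0.2908 -0.2174  0.227 ] turn needed(units) [-0.04  0.06  0.08] open 0.0mm F [-0.4  0.1  0.2]
```

View pics/t16.png

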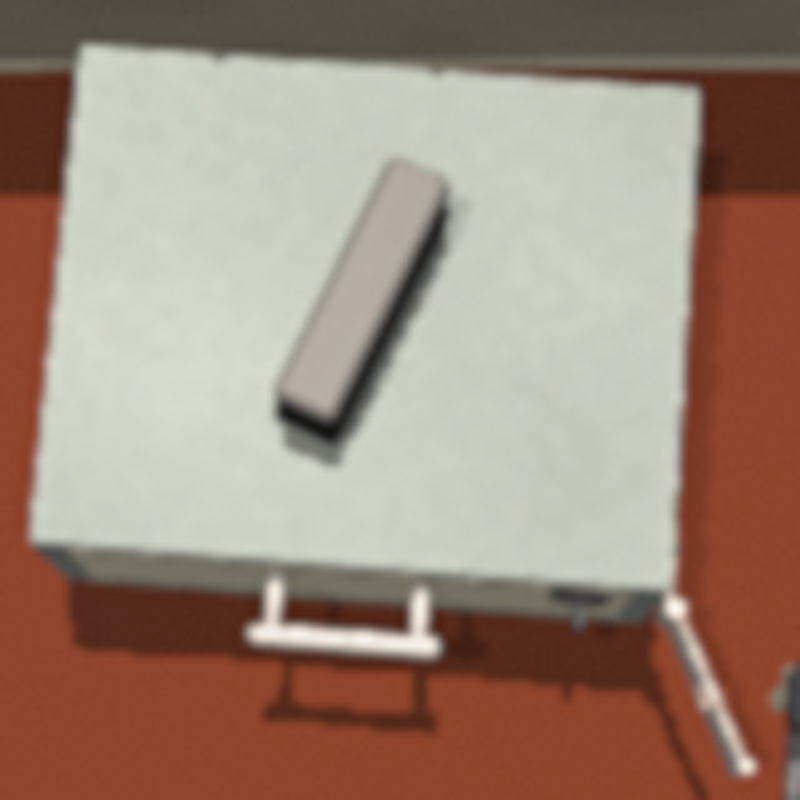

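View pics/s16.png

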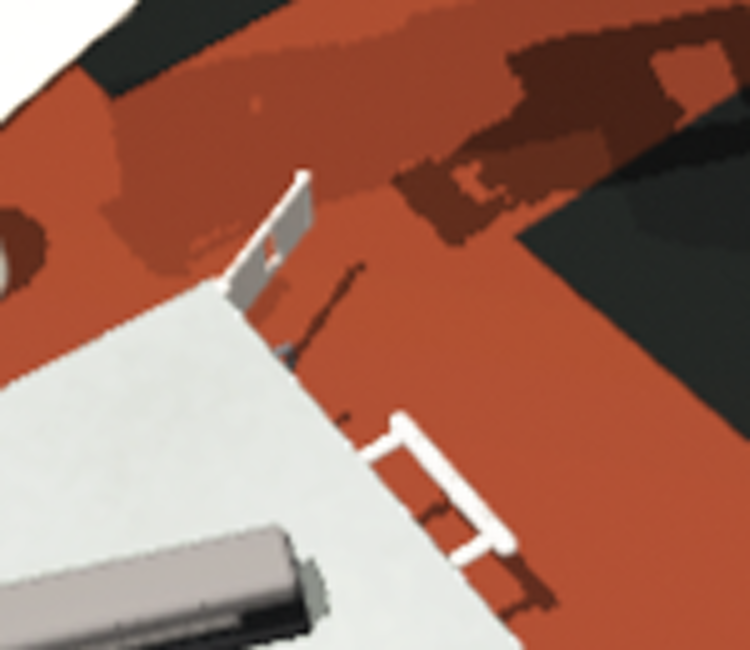

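The drawer matches the starting picture: front flush, and the handle at the same pixels. The hasp still stands out at about 2.0 rad. Next I bring the shut fingers down on the outer side of the strap.

Request:
servo_tool --plan "0 0.05 0.08 -0.6 0.6 0 0; 0 0 0 -0.45 0.6 0.3 0; 0 0 0 0 0 0.8 0; 0 0 0 0 0 0.9 0; 0 0 0 0 0 0.8 0; 0 0 0 0 0 0.4 0; 0 0 0 0 0 0 0; 0 0 0 0 0 0 0" --squeeze 30

```text
t: 38.87
position: [0.5331, -0.2448, 0.0973]
tool_rot: [2.29, 2.151, 0.002]
force: [1.2, -0.6, 0.0]
opening: 0.0005
```

```bash
python3 -c "
from h import *
go([-.235,-.255,.074])"
```

```text
t 38.87 cab [-0.2364 -0.246   0.0973] turn needed(units) [ 0.01 -0.01  0.13] open 0.5mm F [ 1.2 -0.6  0. ]
 need units tool [-0.23  0.03  0.58]
```

Request:
servo_tool --plan "0 0 0.1 -0.1 0 0.3 0; 0 0 0 0 0 0.3 0; 0 0 0 0 0 0.05 0; 0 0 0 0.3 0 0 0; 0 0 0 0.4 0 0 0; 0 0 0 0.4 0 0 0; 0 0 0 0.3 0 0 0; 0 0 0 0 0 0 0"

```text
t: 39.53
position: [0.5398, -0.1886, 0.0744]
tool_rot: [2.295, 2.135, 0.005]
force: [0.1, 0.4, 0.2]
opening: 0.0007
```

```bash
python3 -c "
from h import *
go([-.233,-.18,.074])"
```

```text
t 39.53 cab [-0.2338 -0.1894  0.0744] turn needed(units) [0.09 0.03 0.02] open 0.7mm F [0.1 0.4 0.2]
 need units tool [0.23 0.02 0.01]
```

Request:
servo_tool --plan "0 0 0 0.3 0 0 0; 0 0 0 0.35 0.05 0 0; 0 0 0 0.3 0.1 0 0; 0 0 0 0.3 0.2 0 0; 0 0 0 0.3 0.2 0 0; 0 0 0 0.1 0.1 0 0; 0 0 0 0 0 0 0"

```text
t: 40.12
position: [0.573, -0.1193, 0.0762]
tool_rot: [2.293, 2.133, 0.007]
force: [-0.1, -1.0, -0.3]
opening: 0.0007
```

```bash
python3 -c "
from h import *
go([-.213,-.128,.074])
im=ctrl.snapshot('scene');crop(im,150,80,300,210,'s17.png',5)"
```

```text
t 40.12 cab [-0.2058 -0.1179  0.0762] turn needed(units) [0.12 0.04 0.02] open 0.7mm F [-0.1 -1.  -0.3]
 need units tool [-0.25 -0.18  0.05]
```

View pics/s17.png

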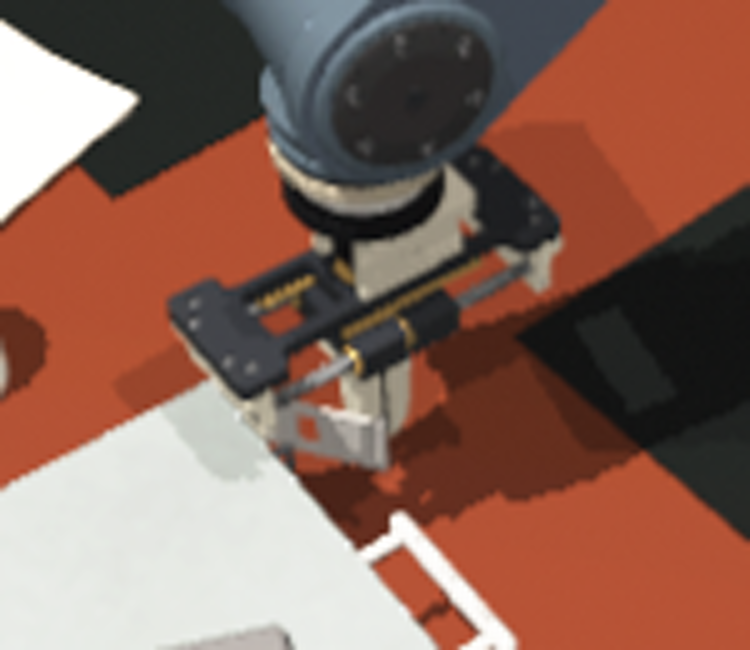

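The strap is swinging in ahead of the fingers, its end near (226,170). I continue around toward the drawer front.

Request:
servo_tool --plan "0.1 0 0 0.15 0.25 0.05 0; 0 0 0 0.15 0.3 0 0; 0 0 0 0.1 0.25 0 0; 0 0 0 0.05 0.15 0 0; 0 0 0 0 0 0 0"

```text
t: 40.58
position: [0.6113, -0.1062, 0.0739]
tool_rot: [2.302, 2.136, -0.005]
force: [0.0, -0.2, -0.3]
opening: 0.0006
```

```bash
python3 -c "
from h import *
go([-.1605,-.1,.074])"
```

```text
t 40.58 cab [-0.1686 -0.1019  0.0739] turn needed(units) [-0.01  0.04 -0.01] open 0.6mm F [ 0.  -0.2 -0.3]
 need units tool [ 0.05  0.2  -0.  ]
```

Request:
servo_tool --plan "0 0 0 0.05 0.15 0 0; 0 0 0 0 0.1 0 0; 0 0 0 0 0.08 0 0; 0 0 0 0 0 0 0"

```text
t: 40.92
position: [0.6205, -0.1055, 0.0732]
tool_rot: [-2.298, -2.13, 0.016]
force: [-0.4, 0.1, 0.3]
opening: 0.0003
```

```bash
python3 -c "
from h import *
where()
im=ctrl.snapshot('top');crop(im,230,140,340,230,'t18.png',7)
im=ctrl.snapshot('scene');crop(im,150,80,300,210,'s18.png',5)"
```

```text
t 40.92 cab [-0.1595 -0.1006  0.0732] turn needed(units) [-0.14  0.02 -0.02] open 0.3mm F [-0.4  0.1  0.3]
```

View pics/s18.png

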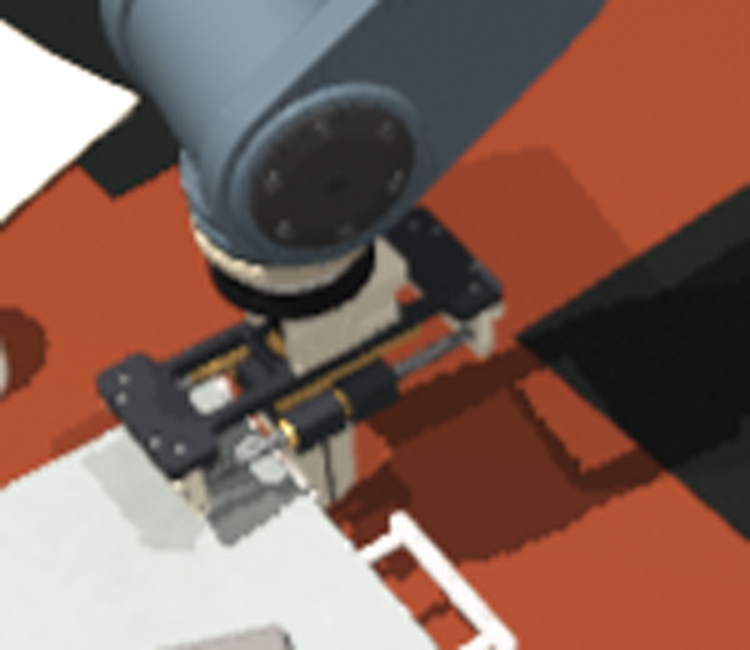

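Request:
servo_tool --plan "-0.1 0 0 0 0.1 0 0; 0 0 0 0 0.1 0 0; 0 0 0 0 0 0 0"

```text
t: 41.27
position: [0.6199, -0.1055, 0.0728]
tool_rot: [-2.291, -2.123, 0.026]
force: [0.3, 0.1, -0.5]
opening: 0.0009
```

```bash
python3 -c "
from h import *
where()"
```

```text
t 41.27 cab [-0.1601 -0.1006  0.0728] turn needed(units) [-0.28  0.   -0.02] open 0.9mm F [ 0.3  0.1 -0.5]
```

The fingers have stopped advancing, so the strap should be flat against the front. I back off and look.

Request:
servo_tool --plan "0 0 0 0 -0.4 0 0; 0 0 0 0 -0.8 -0.2 0; 0 0 0 0 -0.8 -0.6 0; 0 0 0 -0.3 -0.8 -1 0; 0 0 0 -0.8 -0.8 -0.8 0; 0 0 0 -0.8 -0.8 0 0; 0 0 0 -0.8 -0.4 0 0; 0 0 0 0 0 0 0"

```text
t: 41.93
position: [0.4362, -0.1903, 0.1696]
tool_rot: [-2.294, -2.133, 0.022]
force: [0.2, 1.2, 0.5]
opening: 0.0005
```

```bash
python3 -c "
from h import *
where()
im=ctrl.snapshot('top');cv2.imwrite('pics/t19f.png',im[:,:,::-1]);crop(im,250,160,340,220,'t19.png',8)
im=ctrl.snapshot('scene');cv2.imwrite('pics/s19f.png',im[:,:,::-1]);crop(im,170,120,270,210,'s19.png',7)"
```

```text
t 41.93 cab [-0.337  -0.1988  0.1696] turn needed(units) [-0.18  0.05  0.01] open 0.5mm F [0.2 1.2 0.5]
```

View pics/t19.png

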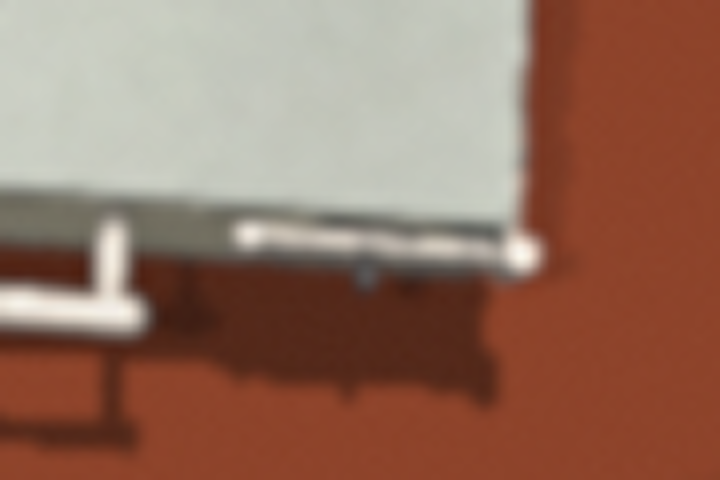

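View pics/s19.png

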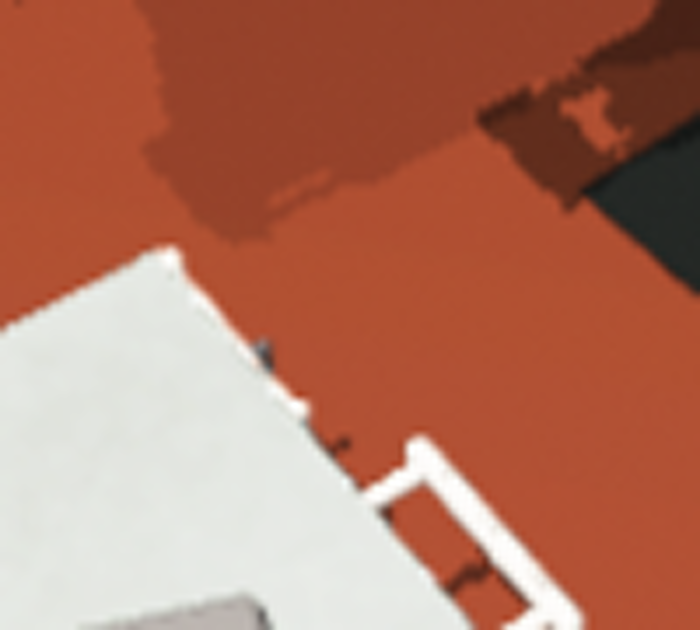

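```bash
python3 - <<'E'
from h import *
ct=lambda x,y:(250+(x+.5)/8-.5,160+(y+.5)/8-.5)
a=w2c(px2w("top",*ct(520,255),.104)); b=w2c(px2w("top",*ct(247,236),.104)); print(a,b,"angle",np.arctan2(-(b-a)[0],(b-a)[1]))
print("handle",w2c(px2w("top",*ct(110,315),.0975)))
E
```

```text
[-0.14212725 -0.17069839  0.104     ] [-0.14252762 -0.08242656  0.104     ] angle 0.004535624192200514
handle [-0.17072376 -0.04016381  0.0975    ]
```

View pics/s19f.png

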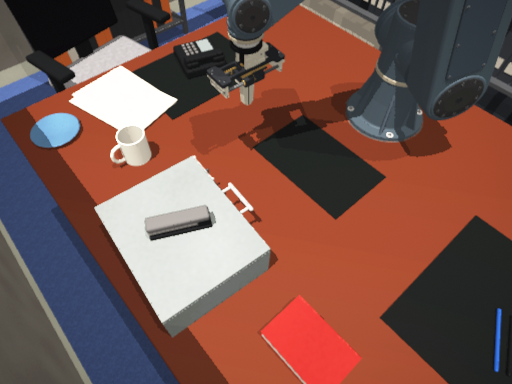

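The hasp is flat (about 0.005 rad) with the staple showing through it. The drawer is home, and the mug, book and stapler are unmoved. I hand in.

Request:
servo_tool --plan "0 0 0 0 0 0 0; 0 0 0 0 0 0 0; 0 0 0 0 0 0 0; 0 0 0 0 0 0 0"

```text
t: 42.37
position: [0.44, -0.1855, 0.1682]
tool_rot: [-2.29, -2.135, 0.02]
force: [0.1, 0.2, -0.1]
opening: 0.0006
```

```bash
python3 -c "
from station import ctrl
print(ctrl.hand_in())"
```

```text
the job is handed in; nothing more can be done
None
```

I opened the drawer about 176 mm and stood all four stamps (red, green, blue, black) in front of their own colour's ink pad. Then I pushed the drawer home slowly, swung the hasp shut over its staple, and handed the job in at about 42 s.

- **Stamps:** before closing, the knob tops triangulated within about 2 mm sideways of the compartment centre lines and 77–80 mm above the table (82 mm expected). The foot centres I checked (red, green and black) lay under their knobs, so the stamps were upright. After closing, the contents could not be seen, so I did not check them again.
- **Drawer and hasp:** the handle is back at its starting position to about 1 mm. The hasp measures about 0.005 rad, with the staple showing through its slot.
- **Bystanders:** the mug, book and stapler look unmoved in the last picture.
- **Force reading:** when I set down red, green and blue, the force reading never showed floor contact. I judged their seating from height and pictures; only black gave a clear reading, 12.9 N.

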